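# Pack the cake boards in their carrying caddy

### The arm

A 6-joint arm with a two-finger parallel gripper is mounted at the origin on a cart in front of the work surface, level with it; the furniture and walls round the work are solid. World frame = base frame: x ahead of the robot, y to its left, z up, the work surface at z = 0. Lengths are in m, angles in degrees, forces in N, time in s.
With the tool pointing down it reaches from about 0.375 to 0.75 m from the base axis. Payload 9 kg.
Tool frame: the origin (TCP) lies at the very end of the fingers, on their centre line; the grasp point (between the pads) lies 19 mm behind it; z points along the fingers, x is the direction in which the jaws open and shut, and the axes are right-handed (so a half turn about z gives the same grasp; the last joint's range is limited). The gripper opens to 85 mm and grips with 20 to 120 N. Pads are 22 mm wide; open, the fingers measure 114 mm over their backs; the gripper's body (76 mm by 85 mm) begins 54 mm behind the grasp point. The pads swing forward as they close: fully open they stand 13 mm farther back than shut.
Start: joints at [-89.078, 5.964, 5.575, 89.605, 0, 77.527], TCP at [0.139, -0.584, 0.231] pointing down, gripper open.
Joint ranges: [-171.21, 171.21], [-48.23, 106.86], [-62.78, 66.21], [-105.2, 120.99], [-86.42, 89.51], [-180, 180]. Speed limits (degrees/s): [127.2, 127.2, 147.25, 180, 180, 180].

### API

Orientations are given as a 3x3 rotation matrix whose columns are the frame's x, y, z axes.
In Python, from bench import robot gives the robot as it stands.
- The arm moves only by the tool send_rows, never from a script. Its argument "commands" is a list of rows, each a list of 2 entries, a list of its own where there are three numbers: the shift along the tool's x, y, z in cm, then the turn, a rotation vector about the tool's x, y, z in degrees. In form: [[[tx, ty, tz], [rx, ry, rz]], ...]. A call has 1 to 12 rows; each row is the pose to reach, as a shift and turn from the pose commanded when the call began, along the tool's axes at that moment; what a row does not reach only later rows make up. A row lasts 1/10 s, in which the tool goes at most 50 mm and 8.59 degrees, less where a joint would pass 70% of its speed; a pose out of reach is approached as far as the arm can. A call with a gripper value outside its range is refused whole. "hand" is the opening, from 0 (shut) to 1 (fully open), set as the call begins (left out, the last holds). The fingers move at their own pace and stop on an object; "force" is the grip in N (left out, the last holds). Time passes only in rows, so rows that repeat a pose let the fingers close. It gives the time, the measured TCP pose, the force and the opening at its end, in the units of the state.
- robot.sense(): the state, without advancing time (a new reading comes with each control period).
- robot.camera(name): name is "scene" or "side" or "wrist"; returns (picture, depth): 420x560x3 uint8, red, green, blue; 420x560 float32, m along the optical axis (not along the pixel's ray), 0 where there is no reading.
- robot.calibration(name): a dict with "fx", "fy", "cx", "cy" (pixels), "R" (3x3) and "t" (3): a world point X has camera coordinates R X + t. Camera axes: x right, y down, z forward; pixel columns grow to the right and rows downward; lengths in m; the calibration is good to about 2 mm. The wrist camera is an equidistant fisheye: a pixel r from the principal point sees the ray r / f radians off the axis. A picture is of the moment at which its call begins: read the wrist's pose just before it. calibration takes no time and is no camera call; for the wrist camera it gives the pose at the moment of the call.
- robot.sign_off(): hands the job in, once; it reports no verdict.
Trained networks look in the newest picture that a camera, given by its name, has taken for a name from the list of things; names that differ only in an ending like _2 or _b are one class to them, and where a whole thing is asked for, a point or a joint stands for the part that bears it (a point fixed in the world has none). Each returns a list of dicts, best first, with "confidence" (0 to 1); they miss things now and then, are a little off and sometimes report something else, mostly with a low value. They report only what shows in the picture. A call takes as long as a camera call. They do not tell look-alikes from the thing itself.
- robot.look_for(query, camera): "at" ([column, row] in pixels, amid what is visible of it).
- robot.masks_of(query, camera): "pixels" (420x560 bool, what is visible of it) and "at" ([column, row] in pixels, amid what is visible of it).
The state is a dict: "t": time; "q": joint angles; "qd": joint speeds; "effort": joint torques, N m; "tool_pos": TCP position; "tcp_rot": TCP orientation; "contact_force": force on the tool from outside, world axes, zero at the start; "moment": the same for the moment, N m; "width": finger opening in m.
Only numpy, scipy, OpenCV 4.12 (cv2) and the standard library are available. Lean on these libraries where they do the work, as an engineer would, in place of code of your own. Each camera call takes 0.05 s, during which the arm holds its last target.

### The job

Pack the cake boards for carrying: swing the caddy's keeper bar wide open, stack every plain wooden board lying on the table on the caddy's deck, flat between the guide posts and in one square pile with all edges flush, and then lay the cover board with the knob squarely on top, knob up. Finally swing the keeper bar fully shut so that it snaps into its catch, and leave the timer, mould and brush where they are.

Things in the scene. Friction and masses are not known exactly. Their poses are not given: they have to be found in the camera images.
- caddy: fixed carrying caddy: wooden deck 150 (x) x 215 (y) x 10 mm, y -102 to +112; origin under it, below the pile's centre. Guide posts, 10 mm thick, tops 96 mm above the table, at x +-43, y +-40 and x +-18, y -73 mm: 8 mm play for a pile with its length along caddy y; middles of its long sides free for fingers; the keeper bar closes the +y end (inner face y 75)
- bay (a point): centre of the pile's place on the top of the caddy's deck, 10 mm above the table; axes parallel to the caddy's
- keeper (a joint): keeper bar angle, rad: 0 = shut across the caddy's +y end, grows to 1.3 (stop) as it swings outwards (clockwise from above). Turns easily, stays where left; from about 0.15 to 0.08 it must be pushed over a spring plunger under its tip (about 5 N at the knob), then it snaps in and is held at about 0
- keeper_hinge (a point): vertical hinge axis of the keeper bar at the bar's mid height: 55 mm (x), 80 mm (y) from the caddy's origin, 46 mm above the table; the bar is 10 mm thick and 10 mm high (z 41 to 51 mm) and reaches 124 mm from the hinge, its tip rounded, 12 mm thick
- keeper_knob (a point): grip point of the upright black knob on the keeper bar, 92 mm from the hinge; the knob is 20 mm across and stands from 49 to 91 mm above the table; this point is 76 mm above the table. Its frame turns with the bar: x points from the knob to the hinge
- board_1: plain pale wooden board 60 x 120 x 14 mm, 90 g, no knob; origin at the centre of its underside, its y axis along the 120 mm length. All such boards are alike; 3 to 5 of the five are present
- board_2: plain pale wooden board 60 x 120 x 14 mm, 90 g, no knob; origin at the centre of its underside, its y axis along the 120 mm length. All such boards are alike; 3 to 5 of the five are present
- board_3: plain pale wooden board 60 x 120 x 14 mm, 90 g, no knob; origin at the centre of its underside, its y axis along the 120 mm length. All such boards are alike; 3 to 5 of the five are present
- board_4: plain pale wooden board 60 x 120 x 14 mm, 90 g, no knob; origin at the centre of its underside, its y axis along the 120 mm length. All such boards are alike; 3 to 5 of the five are present
- board_5: plain pale wooden board 60 x 120 x 14 mm, 90 g, no knob; origin at the centre of its underside, its y axis along the 120 mm length. All such boards are alike; 3 to 5 of the five are present
- cover: cover board: the same 60 x 120 x 14 mm board, 120 g, with a turned wooden knob 26 mm across and 34 mm high in the middle of its top (top 48 mm above its underside); origin at the centre of its underside, y axis along the length
- timer: bystander: white kitchen timer 62 x 62 x 23 mm; origin under its centre
- paddle_mould_1: bystander: dark wooden hand mould 75 x 184 x 32 mm; origin under its centre
- pastry_brush: bystander: pastry brush 46 x 206 x 16 mm; origin under its centre
There are look-alikes about, which are no part of the job. What is shaped like the board_4 but orange is not meant.

How it is judged (in metres and radians):
On the way, in this order (a step that is already met when the one before it is completed fails the run):
1. the keeper bar is swung wide open (beyond 1.0 rad) (value of joint keeper above 1 rad), for 0.2 s.
2. with the keeper open, all plain boards lie released in one flush pile on the deck (x of board_1 in the frame of bay between -0.01 and 0.01 m and y of board_1 in the frame of bay between -0.01 and 0.01 m and z of each of board_1, board_2, board_3, board_4, board_5 in the frame of bay above -0.004 m and angle between each of board_1, board_2, board_3, board_4, board_5's own z axis and vertical below 0.06 rad and angle between the y axis of each of board_1, board_2, board_3, board_4, board_5 and the y axis of bay, either way round below 0.1 rad and linear speed of each of board_1, board_2, board_3, board_4, board_5 below 0.03 m/s and x of board_2 in the frame of bay between -0.01 and 0.01 m and y of board_2 in the frame of bay between -0.01 and 0.01 m and x of board_3 in the frame of bay between -0.01 and 0.01 m and y of board_3 in the frame of bay between -0.01 and 0.01 m and x of board_4 in the frame of bay between -0.01 and 0.01 m and y of board_4 in the frame of bay between -0.01 and 0.01 m and x of board_5 in the frame of bay between -0.01 and 0.01 m and y of board_5 in the frame of bay between -0.01 and 0.01 m and horizontal distance between each of board_2, board_3, board_4, board_5 and board_1 below 0.008 m and horizontal distance between each of board_3, board_4, board_5 and board_2 below 0.008 m and horizontal distance between each of board_4, board_5 and board_3 below 0.008 m and horizontal distance between board_5 and board_4 below 0.008 m and contact force between each of board_1, board_2, board_3, board_4, board_5 and the fingers below 0.2 N and value of joint keeper above 0.8 rad), for 0.2 s.
3. with the keeper open, the cover board lies released on top of the pile, knob up (x of board_1 in the frame of bay between -0.01 and 0.01 m and y of board_1 in the frame of bay between -0.01 and 0.01 m and z of each of board_1, board_2, board_3, board_4, board_5, cover in the frame of bay above -0.004 m and angle between each of board_1, board_2, board_3, board_4, board_5, cover's own z axis and vertical below 0.06 rad and angle between the y axis of each of board_1, board_2, board_3, board_4, board_5, cover and the y axis of bay, either way round below 0.1 rad and linear speed of each of board_1, board_2, board_3, board_4, board_5, cover below 0.03 m/s and x of board_2 in the frame of bay between -0.01 and 0.01 m and y of board_2 in the frame of bay between -0.01 and 0.01 m and x of board_3 in the frame of bay between -0.01 and 0.01 m and y of board_3 in the frame of bay between -0.01 and 0.01 m and x of board_4 in the frame of bay between -0.01 and 0.01 m and y of board_4 in the frame of bay between -0.01 and 0.01 m and x of board_5 in the frame of bay between -0.01 and 0.01 m and y of board_5 in the frame of bay between -0.01 and 0.01 m and horizontal distance between each of board_2, board_3, board_4, board_5, cover and board_1 below 0.008 m and horizontal distance between each of board_3, board_4, board_5, cover and board_2 below 0.008 m and horizontal distance between each of board_4, board_5, cover and board_3 below 0.008 m and horizontal distance between each of board_5, cover and board_4 below 0.008 m and x of cover in the frame of bay between -0.01 and 0.01 m and y of cover in the frame of bay between -0.01 and 0.01 m and horizontal distance between cover and board_5 below 0.008 m and z of each of board_1, board_2, board_3, board_4, board_5 in the frame of cover below -0.01 m and contact force between cover and the fingers below 0.2 N and value of joint keeper above 0.8 rad), for 0.2 s.
At the end, for the whole second after the job is handed in: All boards present and the cover lie flat and at rest in the caddy, each within 10 mm in x and y of the centre of the bay, 0.10 rad of its direction and 8 mm of one another sideways; the cover is on top, knob up; the keeper is in its detent (below 0.04 rad) (x of board_1 in the frame of bay between -0.01 and 0.01 m and y of board_1 in the frame of bay between -0.01 and 0.01 m and z of each of board_1, board_2, board_3, board_4, board_5, cover in the frame of bay above -0.004 m and angle between each of board_1, board_2, board_3, board_4, board_5, cover's own z axis and vertical below 0.06 rad and angle between the y axis of each of board_1, board_2, board_3, board_4, board_5, cover and the y axis of bay, either way round below 0.1 rad and linear speed of each of board_1, board_2, board_3, board_4, board_5, cover below 0.03 m/s and x of board_2 in the frame of bay between -0.01 and 0.01 m and y of board_2 in the frame of bay between -0.01 and 0.01 m and x of board_3 in the frame of bay between -0.01 and 0.01 m and y of board_3 in the frame of bay between -0.01 and 0.01 m and x of board_4 in the frame of bay between -0.01 and 0.01 m and y of board_4 in the frame of bay between -0.01 and 0.01 m and x of board_5 in the frame of bay between -0.01 and 0.01 m and y of board_5 in the frame of bay between -0.01 and 0.01 m and horizontal distance between each of board_2, board_3, board_4, board_5, cover and board_1 below 0.008 m and horizontal distance between each of board_3, board_4, board_5, cover and board_2 below 0.008 m and horizontal distance between each of board_4, board_5, cover and board_3 below 0.008 m and horizontal distance between each of board_5, cover and board_4 below 0.008 m and x of cover in the frame of bay between -0.01 and 0.01 m and y of cover in the frame of bay between -0.01 and 0.01 m and horizontal distance between cover and board_5 below 0.008 m and z of each of board_1, board_2, board_3, board_4, board_5 in the frame of cover below -0.01 m and contact force between cover and the fingers below 0.2 N and value of joint keeper below 0.04 rad); the robot touches nothing.
It fails at once if a bystander is pushed more than 4 cm or tipped (distance of any of timer, paddle_mould_1, pastry_brush from where it was at the start of the episode above 0.04 m or angle between any of timer, paddle_mould_1, pastry_brush's own z axis and vertical above 0.5 rad).
Of board_1, board_2, board_3, board_4, board_5 only 3 to 5 are there at a start; the rules pass over those that are not, and their reading is None.
At some moment in a run one of board_1, board_2, board_3, board_4, board_5, cover may be knocked a few centimetres aside while the robot is not near it.
Once in a run the grip may slacken for a moment while it holds something.
It also fails if it takes over 210 s, if anything falls off the work surface, if the arm or the gripper's body presses on something with over 40 N, if the wrist force passes 120 N, or if a joint passes its speed limit or range.

## Working session

There is one attempt and no reset: what is moved stays moved. The work goes in short steps, Python scripts to look and compute and a tool call to move; the robot and the scene stay as the last step left them, time stands still between calls to the robot, and variables do not carry over. Pictures are saved under pics/ and viewed, and the job is handed in when it is done.

Besides the shell and the picture viewer there is one more tool, called as name(argument=value, ...) on one line, values as JSON. send_rows: Moves the arm, as the interface text tells. Its arguments: {"type":"object","properties":{"commands":{"type":"array"},"hand":{"type":"number"},"force":{"type":"number"}},"required":["commands"]}

```bash
ls; mkdir -p pics
python3 - <<'E'
from bench import robot
import cv2
s=robot.sense(); print(s['t'],s['tool_pos'],s['tcp_rot'],s['width'])
for n in ['scene','side','wrist']:
    p,d=robot.camera(n); cv2.imwrite(f'pics/{n}0.png',p[:,:,::-1]); c=robot.calibration(n); print(n,c)
E
```

```text
pics
0.0 [ 0.13897971 -0.58334736  0.23050496] [[ 2.31647760e-01 -9.72799729e-01 -5.45407386e-05]
 [-9.72798843e-01 -2.31647624e-01  1.33747335e-03]
 [-1.31372795e-03 -2.56765539e-04 -9.99999104e-01]] 0.08570382456288224
scene {'fx': 507.33141343808444, 'fy': 507.33141343808444, 'cx': 280.39298607114614, 'cy': 204.54700239096613, 'R': array([[-0.58535641, -0.8106768 ,  0.01268863],
       [-0.35723997,  0.2438362 , -0.90162271],
       [ 0.72783066, -0.53230352, -0.43233724]]), 't': array([0.34173208, 0.2648001 , 0.84615694])}
side {'fx': 380.02174636329255, 'fy': 380.02174636329255, 'cx': 278.44671573622605, 'cy': 210.94945652361073, 'R': array([[ 0.96657351, -0.25598089, -0.01447165],
       [-0.11189416, -0.37037677, -0.92211753],
       [ 0.2306845 ,  0.89291367, -0.38663915]]), 't': array([-0.53961218,  0.13358072,  0.81729851])}
wrist {'fx': 325.19226210127806, 'fy': 325.19226210127806, 'cx': 278.9113623484005, 'cy': 213.30440005094994, 'R': array([[ 2.31394879e-01, -9.72859592e-01, -7.90214120e-04],
       [-9.24512595e-01, -2.20148266e-01,  3.11144986e-01],
       [-3.02874348e-01, -7.12667935e-02, -9.50362128e-01]]), 't': array([-0.59932343, -0.04061015,  0.38060653])}
```

View pics/scene0.png

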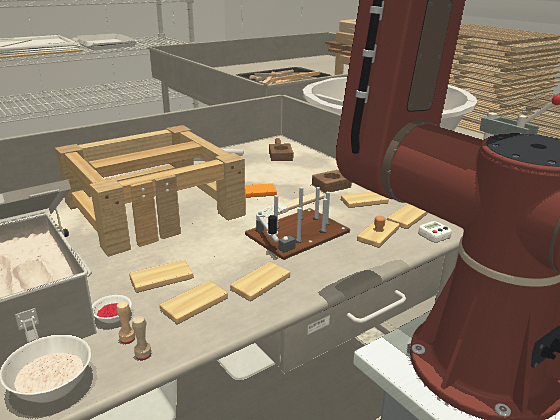

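View pics/side0.png

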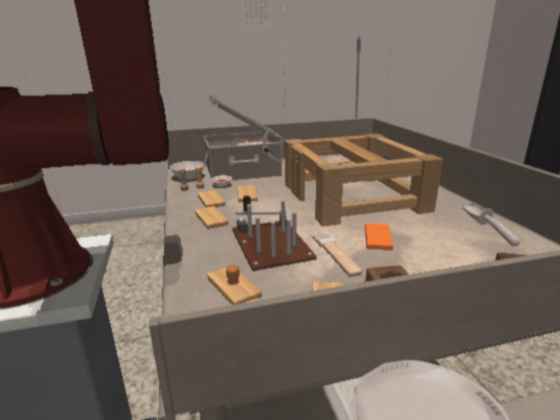

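View pics/wrist0.png

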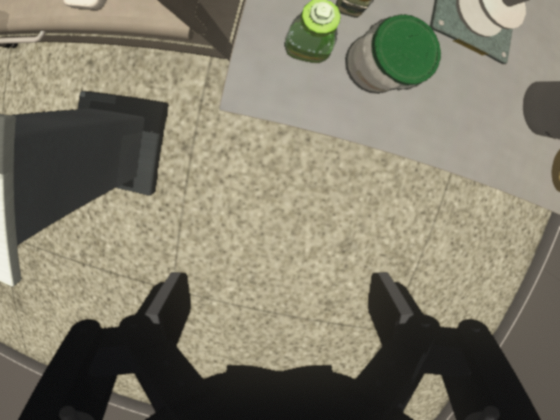

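The scene view shows the caddy at about (297,230). Plain boards are at (160,275), (193,302), (260,280), (365,200) and (405,215), and the cover is at (378,232). The orange look-alike is at (261,190). Next I'll measure with masks and depth.

```bash
cat > h.py <<'E'
from bench import robot
import numpy as np, cv2
def pts(name,p,d,mask,c=None):
    c=c or robot.calibration(name)
    v,u=np.nonzero(mask&(d>0)); z=d[v,u]
    if name=='wrist':
        x=(u-c['cx'])/c['fx'];y=(v-c['cy'])/c['fy'];r=np.hypot(x,y)+1e-12
        k=np.tan(r)/r; X=np.stack([x*k*z,y*k*z,z],1)
    else: X=np.stack([(u-c['cx'])/c['fx']*z,(v-c['cy'])/c['fy']*z,z],1)
    return (X-c['t'])@c['R'], u, v
def rect(P):
    r=cv2.minAreaRect((P[:,:2]*1000).astype(np.float32)); (cx,cy),(w,h),a=r
    if w>h: L,W,ang=w,h,a
    else: L,W,ang=h,w,a+90
    return round(cx,1),round(cy,1),round(L,1),round(W,1),round((ang+90)%180-90,1)
def top(P,tol=0.004):
    z=P[:,2]; hi=np.percentile(z,90); 
    h,e=np.histogram(z,bins=np.arange(-0.02,0.2,0.003)); k=np.argmax(h*(e[:-1]>0.004)); zc=e[k]+.0015
    return P[abs(z-zc)<tol],zc
def grab(name,out=None):
    p,d=robot.camera(name)
    if out: cv2.imwrite(f'pics/{out}.png',p[:,:,::-1])
    return p,d,robot.calibration(name)
E
python3 - <<'E'
from h import *
for n in ['scene','side']:
    p,d,c=grab(n)
    for q in ['board_1','cover','caddy','timer','paddle_mould_1','pastry_brush','keeper_knob']:
        for m in robot.masks_of(q,n):
            M=m['pixels']
            if (M&(d>0)).sum()<20: print(n,q,'few');continue
            P,u,v=pts(n,p,d,M,c); T,zc=top(P)
            print(n,q,round(m['confidence'],2),np.round(m['at']),M.sum(),'med',np.median(P,0).round(3),'top',round(zc,4), rect(T) if len(T)>10 else '', 'rgb',p[M].mean(0).round())
E
```

```text
scene board_1 0.91 [260. 281.] 1269 med [0.403 0.186 0.013] top 0.0145 (408.4, 178.1, 120.7, 62.8, -78.4) rgb [214. 186. 128.]
scene board_1 0.79 [363. 199.] 571 med [ 0.569 -0.269  0.012] top 0.0145 (577.5, -280.0, 120.0, 66.3, 72.5) rgb [203. 176. 122.]
scene board_1 0.72 [407. 216.] 536 med [ 0.43  -0.29   0.013] top 0.0145 (436.8, -297.9, 120.5, 60.3, -77.5) rgb [216. 187. 127.]
scene board_1 0.7 [194. 301.] 1456 med [0.415 0.327 0.013] top 0.0145 (423.1, 321.3, 122.0, 63.4, -81.2) rgb [218. 189. 129.]
scene board_1 0.62 [269. 224.] 313 med [0.495 0.087 0.054] top 0.0505 (527.5, 78.3, 123.9, 18.8, -16.4) rgb [103. 103.  98.]
scene board_1 0.61 [162. 278.] 1201 med [0.533 0.341 0.013] top 0.0145 (541.6, 337.1, 120.0, 64.5, 81.6) rgb [217. 188. 128.]
scene board_1 0.53 [259. 190.] 361 med [ 0.779 -0.072  0.013] top 0.0145 (789.5, -75.3, 87.2, 64.5, 65.7) rgb [225. 138.  51.]
scene cover 0.72 [361. 199.] 506 med [ 0.568 -0.272  0.013] top 0.0145 (577.9, -278.5, 116.9, 66.3, 72.5) rgb [210. 181. 123.]
scene cover 0.56 [379. 230.] 738 med [ 0.41  -0.165  0.013] top 0.0145 (417.7, -174
[... 1648 characters left out ...]
(418.9, -176.9, 122.4, 60.2, -69.9) rgb [180. 136.  94.]
side caddy 0.93 [271. 239.] 3447 med [ 0.524 -0.052  0.011] top 0.0115 (535.0, -17.4, 216.7, 149.6, -87.0) rgb [97. 74. 64.]
side caddy 0.19 [208. 216.] 454 med [0.408 0.156 0.015] top 0.0145 (408.6, 175.1, 118.0, 60.2, -77.4) rgb [193. 148. 102.]
side paddle_mould_1 0.73 [382. 273.] 478 med [ 0.708 -0.251  0.032] top 0.0325 (713.1, -252.9, 74.6, 45.5, -5.7) rgb [108.  81.  64.]
side pastry_brush 0.85 [337. 253.] 653 med [ 0.663 -0.122  0.012] top 0.0115 (666.1, -109.7, 191.5, 38.1, -85.3) rgb [201. 172. 144.]
side keeper_knob 0.66 [248. 213.] 248 med [0.501 0.078 0.052] top 0.0505 (522.2, 74.8, 112.1, 14.8, -17.0) rgb [113. 105. 100.]
```

```bash
cat >> h.py <<'E'
from scipy.spatial.transform import Rotation as Ro
def Rd(yaw):
    c,s=np.cos(np.radians(yaw)),np.sin(np.radians(yaw))
    return np.array([[c,s,0],[s,-c,0],[0,0,-1.]])
def go(x,y,z,yaw,s=None):
    s=s or robot.sense(); R=np.array(s['tcp_rot']); p=np.array(s['tool_pos'])
    sh=R.T@(np.array([x,y,z])-p)*100; rv=Ro.from_matrix(R.T@Rd(yaw)).as_rotvec(degrees=True)
    print('shift',sh.round(2).tolist(),'turn',rv.round(2).tolist(),'rows>=',int(max(np.linalg.norm(sh)/5,np.linalg.norm(rv)/8.59))+1)
def st():
    s=robot.sense(); R=s['tcp_rot']; print('t',round(s['t'],2),'pos',np.round(s['tool_pos'],4),'yaw',round(np.degrees(np.arctan2(R[1][0],R[0][0])),2),'tilt',round(np.degrees(np.arccos(-R[2][2])),2),'F',np.round(s['contact_force'],1),'w',round(s['width'],4))
def cloud(n,p,d,c): 
    P,u,v=pts(n,p,d,np.ones(d.shape,bool),c); return P,p[v,u]
O=np.array([.5353,-.0215]);th=np.radians(3.)
def tocad(P):
    c,s=np.cos(th),np.sin(th); q=P[:,:2]-O; return np.c_[q@[c,s],q@[-s,c],P[:,2]]
E
python3 - <<'E'
from h import *
for n in ['scene','side']:
    p,d,c=grab(n); P,C=cloud(n,p,d,c); Q=tocad(P)
    box=(abs(Q[:,0])<90)&(abs(Q[:,1])<.16)&(abs(Q[:,0])<.09)
    kn=box&(Q[:,2]>.058)&(Q[:,2]<.1)
    q=Q[kn]*1000
    # cluster
    g={}
    lab=cv2.partition if 0 else None
    img=np.zeros((320,180),np.uint8)
    for a in q: 
        i,j=int(a[1]+160),int(a[0]+90)
        if 0<=i<320 and 0<=j<180: img[i,j]=255
    k,L=cv2.connectedComponents(cv2.dilate(img,np.ones((3,3))))
    li=np.array([L[min(max(int(a[1]+160),0),319),min(max(int(a[0]+90),0),179)] for a in q])
    for i in range(1,k):
        a=q[li==i]
        if len(a)>15: print(n,len(a),'min',a.min(0).round(),'max',a.max(0).round(),'mean',a.mean(0).round(1),'rgb',C[kn][li==i].mean(0).round())
go(.498,.087,.2,74)
E
```

```text
scene 44 min [-23. -79.  59.] max [-15. -67.  96.] mean [-19.7 -72.   81.3] rgb [128. 131. 125.]
scene 56 min [ 13. -78.  58.] max [ 22. -66.  97.] mean [ 16.9 -72.1  78.6] rgb [128. 129. 123.]
scene 60 min [-49. -44.  59.] max [-38. -34.  97.] mean [-44.8 -38.2  78.5] rgb [122. 125. 120.]
scene 58 min [ 35. -44.  59.] max [ 48. -32.  97.] mean [ 41.9 -37.9  77.9] rgb [125. 126. 121.]
scene 73 min [-50.  33.  59.] max [-38.  46.  95.] mean [-44.3  40.9  77.3] rgb [122. 124. 118.]
scene 60 min [35. 34. 59.] max [47. 47. 97.] mean [41.4 41.8 78.2] rgb [125. 127. 122.]
scene 137 min [-43. 101.  58.] max [-23. 121.  92.] mean [-36.2 112.9  76.9] rgb [36. 36. 36.]
side 71 min [ 13. -79.  58.] max [ 22. -69.  97.] mean [ 17.6 -75.2  78.6] rgb [109. 101.  98.]
side 71 min [-23. -79.  58.] max [-13. -69.  97.] mean [-18.9 -75.5  78. ] rgb [103.  96.  93.]
side 67 min [-47. -46.  59.] max [-39. -36.  97.] mean [-43.6 -42.3  79.1] rgb [108. 101.  98.]
side 69 min [ 38. -46.  58.] max [ 48. -36.  97.] mean [ 41.8 -41.4  79. ] rgb [117. 108. 103.]
side 64 min [-48.  33.  59.] max [-38.  43.  97.] mean [-43.8  37.7  78.6] rgb [103.  97.  95.]
side 62 min [37. 35. 58.] max [47. 44. 97.] mean [41.6 38.5 78.6] rgb [115. 107. 103.]
side 83 min [-42.  99.  59.] max [-23. 115.  93.] mean [-34.9 104.6  79.5] rgb [58. 48. 41.]
shift [-56.93, -50.46, 3.13] turn [0.01, 0.0, -150.6] rows>= 18
```

send_rows(commands=[[[-56.9,-50.5,3.1],[0,0,-150]],[[-56.9,-50.5,3.1],[0,0,-150]],[[-56.9,-50.5,3.1],[0,0,-150]],[[-56.9,-50.5,3.1],[0,0,-150]],[[-56.9,-50.5,3.1],[0,0,-150]],[[-56.9,-50.5,3.1],[0,0,-150]],[[-56.9,-50.5,3.1],[0,0,-150]],[[-56.9,-50.5,3.1],[0,0,-150]],[[-56.9,-50.5,3.1],[0,0,-150]],[[-56.9,-50.5,3.1],[0,0,-150]],[[-56.9,-50.5,3.1],[0,0,-150]],[[-56.9,-50.5,3.1],[0,0,-150]]], hand=0.55, force=40)

```text
t: 2.25
tool_pos: [0.4229, -0.0533, 0.2072]
tcp_rot: [[0.892, 0.452, 0.001], [0.452, -0.892, -0.001], [0.001, 0.001, -1.0]]
contact_force: [0.3, -1.5, 0.7]
width: 0.0473
```

Run:
```python
from h import *
st(); go(.4966,.0866,.2,74)
```

```text
t 2.25 pos [ 0.4229 -0.0533  0.2072] yaw 26.88 tilt 0.08 F [ 0.3 -1.5  0.7] w 0.0473
shift [12.9, -9.15, 0.72] turn [0.08, -0.01, -47.12] rows>= 6
```

send_rows(commands=[[[12.9,-9.1,0.7],[0,0,-47]],[[12.9,-9.1,0.7],[0,0,-47]],[[12.9,-9.1,0.7],[0,0,-47]],[[12.9,-9.1,0.7],[0,0,-47]],[[12.9,-9.1,0.7],[0,0,-47]],[[12.9,-9.1,0.7],[0,0,-47]],[[12.9,-9.1,0.7],[0,0,-47]],[[12.9,-9.1,0.7],[0,0,-47]]])

```text
t: 3.05
tool_pos: [0.497, 0.0836, 0.1999]
tcp_rot: [[0.286, 0.958, 0.0], [0.958, -0.286, -0.0], [-0.0, 0.0, -1.0]]
contact_force: [-0.2, 0.5, -0.4]
width: 0.0469
```

Run:
```python
from h import *
st(); go(.4966,.0866,.058,74)
grab('wrist','w1')
```

```text
t 3.05 pos [0.497  0.0836 0.1999] yaw 73.39 tilt 0.01 F [-0.2  0.5 -0.4] w 0.0469
shift [0.27, -0.13, 14.19] turn [0.01, 0.01, -0.61] rows>= 3
```

View pics/w1.png

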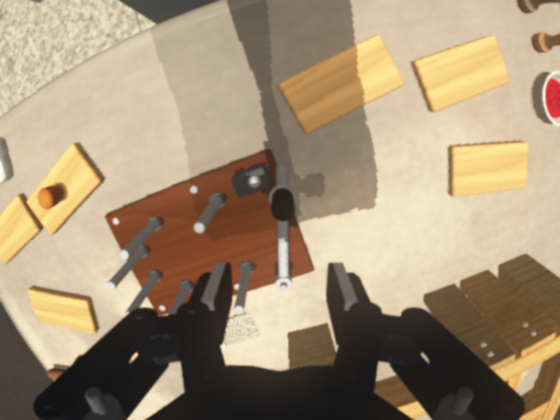

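The wrist view has the knob at about (282,205), centred between the jaws, with all posts clear. I'm descending to grip it.

send_rows(commands=[[[0.1,-0.1,4],[0,0,0]],[[0.1,-0.1,8],[0,0,0]],[[0.1,-0.1,12],[0,0,0]],[[0.1,-0.1,14.2],[0,0,0]],[[0.1,-0.1,14.2],[0,0,0]],[[0.1,-0.1,14.2],[0,0,0]]])

```text
t: 3.7
tool_pos: [0.4965, 0.0848, 0.0586]
tcp_rot: [[0.285, 0.959, 0.0], [0.959, -0.285, -0.0], [-0.0, 0.0, -1.0]]
contact_force: [0.4, -0.6, 0.6]
width: 0.0466
```

send_rows(commands=[[[0,0,0],[0,0,0]],[[0,0,0],[0,0,0]],[[0,0,0],[0,0,0]],[[0,0,0],[0,0,0]],[[0,0,0],[0,0,0]]], hand=0, force=40)

```text
t: 4.2
tool_pos: [0.4977, 0.0848, 0.0597]
tcp_rot: [[0.284, 0.959, 0.003], [0.959, -0.284, -0.0], [0.0, 0.003, -1.0]]
contact_force: [-0.4, 0.3, 6.2]
width: 0.0189
```

Run:
```python
from h import *
st()
s=robot.sense(); p=np.array(s['tool_pos']); R=np.array(s['tcp_rot'])
c,sn=np.cos(th),np.sin(th); H=np.array([.5343,-.0215])+.055*np.array([c,sn])+.080*np.array([-sn,c])
v=p[:2]-H; print('H',H,'r',np.linalg.norm(v),'ang',183-np.degrees(np.arctan2(v[1],v[0])))
for a in range(6,55,6):
    t=-np.radians(a); M=np.array([[np.cos(t),-np.sin(t)],[np.sin(t),np.cos(t)]])
    q=H+M@v; sh=R.T@np.r_[q-p[:2],0]*100
    print(a,sh.round(2).tolist(),'rz',a)
```

```text
t 4.2 pos [0.4977 0.0848 0.0597] yaw 73.52 tilt 0.17 F [-0.4  0.3  6.2] w 0.0189
H [0.58503775 0.06126884] r 0.09049862313861953 ang 18.089673601368816
6 [0.95, 0.03, 0.0] rz 6
12 [1.89, 0.15, 0.0] rz 12
18 [2.81, 0.37, 0.0] rz 18
24 [3.7, 0.69, 0.0] rz 24
30 [4.55, 1.1, 0.01] rz 30
36 [5.36, 1.6, 0.01] rz 36
42 [6.11, 2.18, 0.01] rz 42
48 [6.8, 2.83, 0.01] rz 48
54 [7.41, 3.55, 0.01] rz 54
```

send_rows(commands=[[[0.95,0.03,0],[0,0,6]],[[1.89,0.15,0],[0,0,12]],[[2.81,0.37,0],[0,0,18]],[[3.7,0.7,0],[0,0,24]],[[4.55,1.1,0],[0,0,30]],[[5.36,1.6,0],[0,0,36]],[[6.11,2.18,0],[0,0,42]],[[6.8,2.83,0],[0,0,48]],[[7.2,3.3,0],[0,0,52]],[[7.2,3.3,0],[0,0,52]],[[7.2,3.3,0],[0,0,52]]])

```text
t: 5.3
tool_pos: [0.5498, 0.1457, 0.0598]
tcp_rot: [[0.93, 0.368, 0.003], [0.368, -0.93, 0.002], [0.003, -0.001, -1.0]]
contact_force: [-0.7, 5.5, 6.2]
width: 0.019
```

send_rows(commands=[[[0,0,0],[0,0,0]],[[0,0,0],[0,0,0]],[[0,0,0],[0,0,0]],[[0,0,-4],[0,0,0]],[[0,0,-8],[0,0,0]],[[0,0,-12],[0,0,0]],[[0,0,-14],[0,0,0]],[[0,0,-14],[0,0,0]]], hand=0.55)

```text
t: 6.1
tool_pos: [0.5502, 0.1446, 0.2016]
tcp_rot: [[0.93, 0.367, 0.006], [0.367, -0.93, -0.0], [0.005, 0.002, -1.0]]
contact_force: [1.0, -0.6, -0.1]
width: 0.0467
```

```bash
sed -i 's/^O=.*;th/O=np.array([.5343,-.0215]);th/' h.py
cat >> h.py <<'E'
def boards(n,verbose=True,pic=None):
    p,d,c=grab(n,pic); out=[]
    for q in ['board_1','cover']:
        for m in robot.masks_of(q,n):
            M=m['pixels']
            if (M&(d>0)).sum()<30: continue
            P,u,v=pts(n,p,d,M,c); T,zc=top(P)
            if len(T)>10: print(n,q,round(m['confidence'],2),np.round(m['at']).tolist(),'top',round(zc,4),rect(T),'rgb',p[M].mean(0).round().tolist())
def keeper():
    for n in ['scene','side']:
        p,d,c=grab(n); P,C=cloud(n,p,d,c); Q=tocad(P)
        k=(abs(Q[:,0])<.1)&(Q[:,1]>.05)&(Q[:,1]<.2)&(Q[:,2]>.06)&(Q[:,2]<.1)&(C.max(1)<75)
        if k.sum()>5:
            m=np.median(Q[k],0); print(n,'knob cad',m.round(3),'ang',np.arctan2(m[1]-.08,.055-m[0]).round(3),k.sum())
E
python3 - <<'E'
from h import *
st(); keeper(); boards('scene',pic='s1')
E
```

```text
t 6.1 pos [0.5502 0.1446 0.2016] yaw 21.52 tilt 0.32 F [ 1.  -0.6 -0.1] w 0.0467
scene knob cad [0.017 0.169 0.078] ang 1.173 120
side knob cad [0.021 0.16  0.077] ang 1.167 76
scene board_1 0.9 [164.0, 278.0] top 0.0145 (542.6, 337.0, 118.9, 63.5, 81.1) rgb [227.0, 204.0, 143.0]
scene board_1 0.74 [193.0, 299.0] top 0.0145 (422.7, 323.0, 119.5, 63.5, -82.1) rgb [226.0, 204.0, 143.0]
scene board_1 0.68 [262.0, 286.0] top 0.0145 (409.2, 177.9, 120.3, 63.1, -76.4) rgb [172.0, 141.0, 98.0]
scene board_1 0.66 [261.0, 190.0] top 0.0145 (790.3, -77.3, 86.3, 65.7, 62.2) rgb [228.0, 155.0, 62.0]
scene board_1 0.31 [288.0, 228.0] top 0.0085 (555.0, -6.5, 231.3, 215.7, -10.7) rgb [125.0, 100.0, 82.0]
scene cover 0.55 [262.0, 286.0] top 0.0145 (408.0, 177.6, 118.9, 63.6, -77.9) rgb [172.0, 141.0, 97.0]
```

View pics/s1.png

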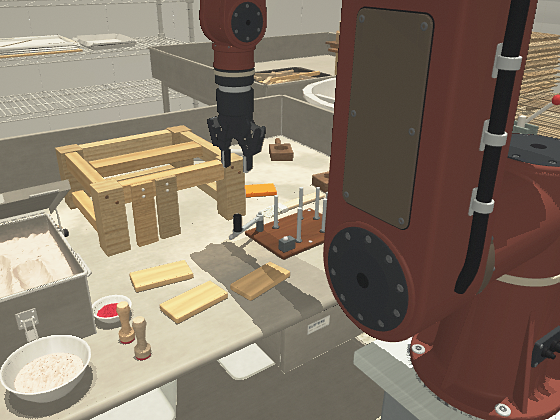

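Keeper is at about 1.18 rad by both cameras, and the scene view shows it open. Next is board A, the nearest.

Run:
```python
from h import *
go(.4085,.177,.08,12.5)
```

```text
shift [-11.72, -8.11, 11.65] turn [-0.03, 0.14, 9.03] rows>= 4
```

send_rows(commands=[[[-11.7,-8.1,5],[0,0,9]],[[-11.7,-8.1,5],[0,0,9]],[[-11.7,-8.1,5],[0,0,9]],[[-11.7,-8.1,11.6],[0,0.1,9]],[[-11.7,-8.1,11.6],[0,0.1,9]],[[-11.7,-8.1,11.6],[0,0.1,9]],[[-11.7,-8.1,11.6],[0,0.1,9]]], hand=0.87, force=60)

```text
t: 7.05
tool_pos: [0.4096, 0.177, 0.0818]
tcp_rot: [[0.976, 0.217, 0.001], [0.217, -0.976, 0.0], [0.001, -0.0, -1.0]]
contact_force: [1.2, -0.5, 0.9]
width: 0.0742
```

Run:
```python
from h import *
st(); go(.4085,.177,.003,12.5)
grab('wrist','w2')
robot.camera('wrist')
boards('wrist')
```

```text
t 7.05 pos [0.4096 0.177  0.0818] yaw 12.52 tilt 0.05 F [ 1.2 -0.5  0.9] w 0.0742
shift [-0.11, -0.03, 7.88] turn [-0.01, -0.05, 0.02] rows>= 2
wrist board_1 0.97 [345.0, 54.0] top 0.0145 (426.4, 304.4, 84.2, 60.5, -81.7) rgb [236.0, 202.0, 127.0]
wrist board_1 0.84 [493.0, 75.0] top 0.0145 (541.9, 337.5, 120.4, 60.8, 81.4) rgb [237.0, 202.0, 127.0]
wrist board_1 0.72 [353.0, 356.0] top 0.0115 (535.3, 46.3, 176.7, 59.9, -22.0) rgb [110.0, 81.0, 64.0]
wrist board_1 0.63 [280.0, 214.0] top 0.0145 (409.6, 177.6, 120.0, 60.6, -77.5) rgb [178.0, 136.0, 84.0]
```

View pics/w2.png

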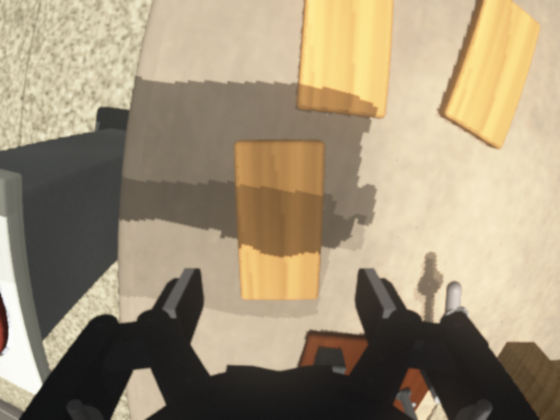

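The wrist view shows board A centred at (280,220) and square to the jaws; it measures 120 x 60.6 mm. I'm descending and gripping.

send_rows(commands=[[[0,0,4],[0,0,0]],[[0,0,7.0],[0,0,0]],[[0,0,7.9],[0,0,0]],[[0,0,7.9],[0,0,0]],[[0,0,7.9],[0,0,0]]])

```text
t: 7.8
tool_pos: [0.411, 0.1772, 0.0044]
tcp_rot: [[0.976, 0.217, 0.003], [0.217, -0.976, 0.001], [0.003, 0.0, -1.0]]
contact_force: [0.5, 0.9, 0.4]
width: 0.0742
```

send_rows(commands=[[[0,0,0],[0,0,0]],[[0,0,0],[0,0,0]],[[0,0,0],[0,0,0]],[[0,0,0],[0,0,0]]], hand=0, force=60)

```text
t: 8.2
tool_pos: [0.4116, 0.1773, 0.0052]
tcp_rot: [[0.976, 0.217, 0.005], [0.217, -0.976, 0.001], [0.005, 0.0, -1.0]]
contact_force: [-1.4, -0.5, 9.3]
width: 0.0576
```

send_rows(commands=[[[0,0,-2],[0,0,0]],[[0,0,-5],[0,0,0]],[[0,0,-9],[0,0,0]],[[0,0,-13],[0,0,0]],[[0,0,-14],[0,0,0]],[[0,0,-14],[0,0,0]]])

```text
t: 8.8
tool_pos: [0.4114, 0.1772, 0.1455]
tcp_rot: [[0.976, 0.217, 0.006], [0.217, -0.976, 0.001], [0.006, 0.0, -1.0]]
contact_force: [-0.2, 0.4, -0.8]
width: 0.0575
```

Run:
```python
from h import *
st(); go(O[0],O[1],.16,3)
grab('wrist','w3'); boards('wrist')
```

```text
t 8.8 pos [0.4114 0.1772 0.1455] yaw 12.53 tilt 0.37 F [-0.2  0.4 -0.8] w 0.0575
shift [7.7, 22.07, -1.39] turn [-0.01, -0.37, 9.53] rows>= 5
wrist board_1 0.78 [332.0, 55.0] top 0.0145 (423.3, 314.7, 105.4, 60.3, -81.5) rgb [240.0, 209.0, 134.0]
wrist board_1 0.76 [454.0, 74.0] top 0.0115 (540.6, 337.3, 120.2, 60.8, 80.8) rgb [243.0, 213.0, 138.0]
wrist board_1 0.61 [279.0, 250.0] top 0.1525 (408.8, 178.7, 118.1, 60.1, -77.4) rgb [174.0, 133.0, 81.0]
wrist cover 0.23 [412.0, 403.0] top 0.0115 (661.5, -68.3, 74.4, 32.2, -80.0) rgb [224.0, 212.0, 185.0]
```

View pics/w3.png

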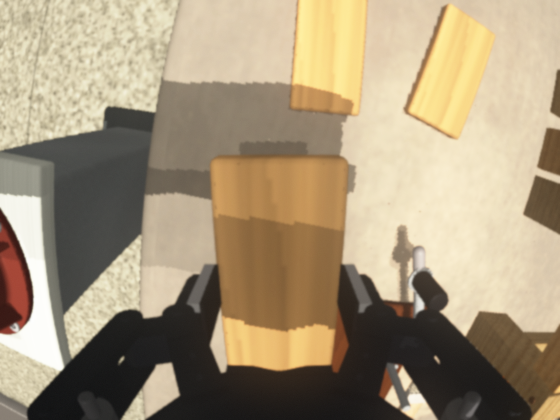

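Board A is held squarely, filling (215-345, 155-370). Carrying it over the bay.

send_rows(commands=[[[7.7,22.1,-1.4],[0,-0.3,9.5]],[[7.7,22.1,-1.4],[0,-0.3,9.5]],[[7.7,22.1,-1.4],[0,-0.3,9.5]],[[7.7,22.1,-1.4],[0,-0.3,9.5]],[[7.7,22.1,-1.4],[0,-0.3,9.5]],[[7.7,22.1,-1.4],[0,-0.3,9.5]],[[7.7,22.1,-1.4],[0,-0.3,9.5]],[[7.7,22.1,-1.4],[0,-0.3,9.5]]])

```text
t: 9.8
tool_pos: [0.5319, -0.0212, 0.1559]
tcp_rot: [[0.999, 0.053, -0.005], [0.053, -0.999, 0.0], [-0.005, -0.001, -1.0]]
contact_force: [0.5, 0.2, -0.9]
width: 0.0576
```

```bash
cat >> h.py <<'E'
def held(n='side'):
    # boards-coloured points above bay in caddy frame
    p,d,c=grab(n); P,C=cloud(n,p,d,c); Q=tocad(P); C=C.astype(int)
    k=(abs(Q[:,0])<.07)&(abs(Q[:,1])<.1)&(Q[:,2]>.012)&(C[:,0]-C[:,2]>45)&(C[:,0]>110)
    if k.sum()<20: print(n,'no pts');return
    T=Q[k]; zt=np.percentile(T[:,2],97); T=T[T[:,2]>zt-.004]; print(n,'top',zt.round(4),rect(T),'x',(np.percentile(T[:,0],[1,99])*1000).round(1),'y',(np.percentile(T[:,1],[1,99])*1000).round(1),len(T))
E
python3 - <<'E'
from h import *
st(); go(O[0],O[1]-.001,.16,3); held('scene'); held('side'); held('wrist')
E
```

```text
t 9.8 pos [ 0.5319 -0.0212  0.1559] yaw 3.06 tilt 0.31 F [ 0.5  0.2 -0.9] w 0.0576
shift [0.23, 0.14, -0.41] turn [-0.04, 0.31, 0.06] rows>= 1
scene top 0.1654 (-3.3, 22.4, 79.3, 59.7, -89.2) x [-33.   26.1] y [-11.   61.1] 235
side top 0.1662 (-5.0, -4.2, 111.4, 59.2, -88.0) x [-32.5  25.3] y [-59.5  50. ] 221
wrist top 0.1671 (3.3, 0.8, 127.9, 109.0, 67.7) x [-31.1  26.8] y [-52.   60.3] 26042
```

send_rows(commands=[[[0.3,0.1,3],[0,0.3,0]],[[0.3,0.1,6],[0,0.3,0]],[[0.3,0.1,9],[0,0.3,0]],[[0.3,0.1,11],[0,0.3,0]],[[0.3,0.1,12.5],[0,0.3,0]],[[0.3,0.1,13],[0,0.3,0]],[[0.3,0.1,13],[0,0.3,0]]])

```text
t: 10.65
tool_pos: [0.5353, -0.0226, 0.0269]
tcp_rot: [[0.999, 0.053, 0.001], [0.053, -0.999, 0.0], [0.001, -0.0, -1.0]]
contact_force: [-0.0, 0.8, -0.3]
width: 0.0578
```

```bash
python3 - <<'E'
from h import *
st(); go(O[0],O[1]-.001,.022,3)
grab('scene','s3');grab('side','d3')
E
python3 -c "
import cv2
a=cv2.imread('pics/s3.png')[170:290,200:380];b=cv2.imread('pics/d3.png')[180:300,190:370]
cv2.imwrite('pics/c3.png',cv2.hconcat([cv2.resize(a,None,fx=2.2,fy=2.2),cv2.resize(b,None,fx=2.2,fy=2.2)]))"
```

```text
t 10.65 pos [ 0.5353 -0.0226  0.0269] yaw 3.05 tilt 0.08 F [-0.   0.8 -0.3] w 0.0578
shift [-0.1, -0.02, 0.49] turn [-0.0, -0.08, 0.05] rows>= 1
```

View pics/c3.png

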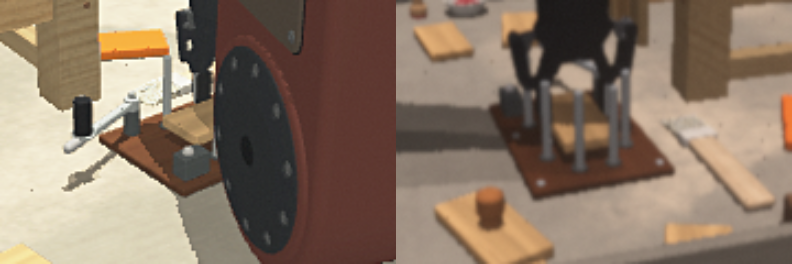

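The board is between the posts and the gripper body sits just above the post tops. I'm lowering in 2 mm steps and watching the force.

send_rows(commands=[[[-0.1,0,0.2],[0,0,0]],[[-0.1,0,0.4],[0,0,0]],[[-0.1,0,0.4],[0,0,0]]])

```text
t: 11.05
tool_pos: [0.5345, -0.023, 0.023]
tcp_rot: [[0.999, 0.053, 0.002], [0.053, -0.999, -0.0], [0.002, 0.0, -1.0]]
contact_force: [0.3, -0.6, -0.2]
width: 0.0576
```

send_rows(commands=[[[0,0,0.2],[0,0,0]],[[0,0,0.3],[0,0,0]],[[0,0,0.3],[0,0,0]]])

```text
t: 11.35
tool_pos: [0.5343, -0.0229, 0.0197]
tcp_rot: [[0.999, 0.053, 0.001], [0.053, -0.999, 0.0], [0.001, -0.0, -1.0]]
contact_force: [0.4, -0.6, -1.6]
width: 0.0577
```

send_rows(commands=[[[0,0,0.2],[0,0,0]],[[0,0,0.2],[0,0,0]],[[0,0,0.3],[0,0,0]],[[0,0,0.3],[0,0,0]]])

```text
t: 11.75
tool_pos: [0.5344, -0.0229, 0.0168]
tcp_rot: [[0.999, 0.053, 0.002], [0.053, -0.999, 0.0], [0.002, 0.0, -1.0]]
contact_force: [-0.6, -0.1, -0.9]
width: 0.0574
```

send_rows(commands=[[[0,0,0.1],[0,0,0]],[[0,0,0.1],[0,0,0]],[[0,0,0.1],[0,0,0]],[[0,0,0.1],[0,0,0]],[[0,0,-3],[0,0,0]],[[0,0,-7],[0,0,0]],[[0,0,-11],[0,0,0]],[[0,0,-14],[0,0,0]],[[0,0,-14],[0,0,0]]], hand=0.87)

```text
t: 12.65
tool_pos: [0.5367, -0.0237, 0.1621]
tcp_rot: [[0.999, 0.053, 0.009], [0.053, -0.999, -0.002], [0.009, 0.003, -1.0]]
contact_force: [0.1, -0.2, 0.3]
width: 0.0744
```

Run:
```python
from h import *
st(); held('scene'); held('side'); held('wrist');grab('wrist','w4'); boards('wrist'); boards('side')
```

```text
t 12.65 pos [ 0.5367 -0.0237  0.1621] yaw 3.03 tilt 0.53 F [ 0.1 -0.2  0.3] w 0.0744
scene top 0.0257 (10.0, 36.0, 79.9, 50.5, -40.3) x [-28.9  28.4] y [-4.8 59.7] 221
side top 0.026 (-2.9, -13.0, 123.9, 57.3, -88.9) x [-30.1  24.6] y [-60.9  48.6] 235
wrist top 0.1704 (8.4, 1.3, 120.6, 29.2, -0.8) x [-51.5  68.5] y [-12.8  16.3] 286
wrist board_1 0.86 [506.0, 244.0] top 0.0145 (797.4, -61.1, 119.8, 61.4, 65.2) rgb [244.0, 160.0, 42.0]
wrist board_1 0.85 [317.0, 363.0] top 0.0115 (594.5, -227.5, 60.5, 15.7, -6.2) rgb [156.0, 124.0, 83.0]
wrist board_1 0.8 [281.0, 194.0] top 0.0235 (533.8, -22.0, 119.9, 59.7, -87.2) rgb [192.0, 148.0, 90.0]
wrist cover 0.72 [154.0, 300.0] top 0.0145 (419.2, -175.0, 120.3, 60.6, -70.0) rgb [223.0, 191.0, 123.0]
side board_1 0.97 [378.0, 237.0] top 0.0145 (796.5, -62.0, 121.1, 59.0, 65.8) rgb [220.0, 112.0, 54.0]
side board_1 0.79 [250.0, 193.0] top 0.0145 (542.0, 338.8, 124.8, 58.4, 80.7) rgb [195.0, 150.0, 104.0]
side board_1 0.67 [270.0, 239.0] top 0.0235 (533.5, -30.1, 134.2, 59.2, -86.7) rgb [124.0, 95.0, 69.0]
side board_1 0.65 [326.0, 287.0] top 0.0145 (591.1, -232.8, 59.4, 28.9, -1.3) rgb [200.0, 156.0, 111.0]
side board_1 0.57 [213.0, 197.0] top 0.0145 (423.3, 320.7, 121.5, 59.9, -81.8) rgb [187.0, 144.0, 100.0]
side cover 0.56 [237.0, 284.0] top 0.0145 (420.9, -182.6, 135.0, 60.5, -70.2) rgb [176.0, 132.0, 91.0]
```

View pics/w4.png

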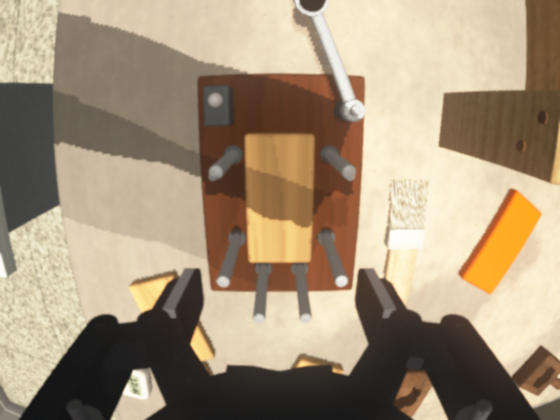

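The wrist view shows board 1 in the bay at (280,195), measured at (533.8, -22.0) mm and -87.2°, which is within 1 mm of target. Next is board D.

Run:
```python
from h import *
go(.423,.321,.08,8.4)
```

```text
shift [-9.26, -34.92, 7.63] turn [-0.01, -0.04, -5.37] rows>= 8
```

send_rows(commands=[[[-9.3,-34.9,0],[0,0,-5.4]],[[-9.3,-34.9,0],[0,0,-5.4]],[[-9.3,-34.9,0],[0,0,-5.4]],[[-9.3,-34.9,0],[0,0,-5.4]],[[-9.3,-34.9,0],[0,0,-5.4]],[[-9.3,-34.9,3],[0,0,-5.4]],[[-9.3,-34.9,7.5],[0,0,-5.4]],[[-9.3,-34.9,7.5],[0,0,-5.4]],[[-9.3,-34.9,7.5],[0,0,-5.4]],[[-9.3,-34.9,7.5],[0,0,-5.4]],[[-9.3,-34.9,7.5],[0,0,-5.4]]])

```text
t: 14.25
tool_pos: [0.424, 0.3203, 0.0828]
tcp_rot: [[0.989, 0.146, 0.003], [0.146, -0.989, 0.0], [0.003, 0.0, -1.0]]
contact_force: [0.7, -0.4, -0.1]
width: 0.0743
```

Run:
```python
from h import *
st(); boards('wrist',pic='w5'); go(.4225,.321,.003,8.3)
```

```text
t 14.25 pos [0.424  0.3203 0.0828] yaw 8.39 tilt 0.18 F [ 0.7 -0.4 -0.1] w 0.0743
wrist board_1 0.89 [280.0, 212.0] top 0.0145 (424.0, 322.9, 119.2, 60.4, -81.6) rgb [171.0, 130.0, 79.0]
wrist board_1 0.73 [432.0, 222.0] top 0.0145 (542.1, 338.3, 119.3, 60.5, 81.5) rgb [238.0, 203.0, 127.0]
shift [-0.19, -0.11, 7.99] turn [-0.01, -0.21, 0.05] rows>= 2
```

View pics/w5.png

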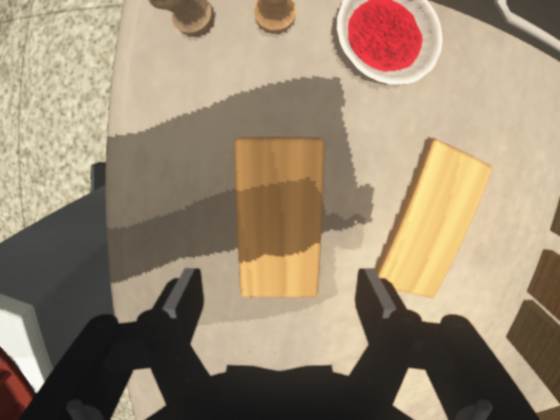

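Board D is centred at (280,215), with E clear of the right finger at (432,222).

send_rows(commands=[[[0,-0.2,4],[0,0,0]],[[0,-0.2,7.0],[0,-0.2,0]],[[0,-0.2,8.0],[0,-0.2,0]],[[0,-0.2,8.0],[0,-0.2,0]],[[0,-0.2,8.0],[0,-0.2,0]]])

```text
t: 14.9
tool_pos: [0.4239, 0.3228, 0.0033]
tcp_rot: [[0.989, 0.146, -0.0], [0.146, -0.989, 0.0], [-0.0, -0.0, -1.0]]
contact_force: [0.2, -0.0, 0.8]
width: 0.0747
```

send_rows(commands=[[[0,0,0],[0,0,0]],[[0,0,0],[0,0,0]],[[0,0,0],[0,0,0]],[[0,0,0],[0,0,0]]], hand=0, force=60)

```text
t: 15.3
tool_pos: [0.4246, 0.3232, 0.0043]
tcp_rot: [[0.989, 0.147, 0.002], [0.147, -0.989, 0.001], [0.002, -0.0, -1.0]]
contact_force: [-1.0, -0.5, 7.4]
width: 0.0576
```

send_rows(commands=[[[0,0,-2],[0,0,0]],[[0,0,-5],[0,0,0]],[[0,0,-9],[0,0,0]],[[0,0,-13],[0,0,0]],[[0,0,-15],[0,0,0]],[[0,0,-15],[0,0,0]]])

```text
t: 15.9
tool_pos: [0.4254, 0.3237, 0.1567]
tcp_rot: [[0.989, 0.147, 0.005], [0.147, -0.989, 0.002], [0.006, -0.002, -1.0]]
contact_force: [0.8, -0.3, -0.9]
width: 0.0575
```

Run:
```python
from h import *
st(); boards('wrist'); go(O[0],O[1]-.001,.16,3)
```

```text
t 15.9 pos [0.4254 0.3237 0.1567] yaw 8.43 tilt 0.33 F [ 0.8 -0.3 -0.9] w 0.0575
wrist board_1 0.91 [280.0, 255.0] top 0.1645 (423.8, 325.2, 115.6, 60.3, -81.6) rgb [168.0, 127.0, 77.0]
wrist board_1 0.69 [398.0, 201.0] top 0.0115 (540.5, 337.4, 120.2, 60.4, 81.2) rgb [244.0, 214.0, 138.0]
shift [5.96, 35.77, -0.88] turn [0.03, 0.13, 5.43] rows>= 8
```

send_rows(commands=[[[6,35.7,-0.8],[0,0,5.4]],[[6,35.7,-0.8],[0,0,5.4]],[[6,35.7,-0.8],[0,0,5.4]],[[6,35.7,-0.8],[0,0,5.4]],[[6,35.7,-0.8],[0,0,5.4]],[[6,35.7,-0.8],[0,0,5.4]],[[6,35.7,-0.8],[0,0,5.4]],[[6,35.7,-0.8],[0,0,5.4]],[[6,35.7,-0.8],[0,0,5.4]],[[6,35.7,-0.8],[0,0,5.4]],[[6,35.7,-0.8],[0,0,5.4]]])

```text
t: 17.15
tool_pos: [0.5342, -0.0202, 0.1592]
tcp_rot: [[0.999, 0.054, -0.003], [0.054, -0.999, 0.0], [-0.003, -0.0, -1.0]]
contact_force: [0.3, 0.1, -0.5]
width: 0.0575
```

Run:
```python
from h import *
st(); held('side'); go(O[0],O[1]-.001,.032,3)
```

```text
t 17.15 pos [ 0.5342 -0.0202  0.1592] yaw 3.12 tilt 0.16 F [ 0.3  0.1 -0.5] w 0.0575
side top 0.1701 (-3.2, -4.5, 114.7, 58.3, -87.2) x [-30.3  26.9] y [-59.9  49.2] 222
shift [0.01, 0.23, 12.74] turn [0.0, 0.14, 0.13] rows>= 3
```

send_rows(commands=[[[0,0.2,3],[0,0.1,0]],[[0,0.2,6],[0,0.1,0]],[[0,0.2,9],[0,0.1,0]],[[0,0.2,11],[0,0.1,0]],[[0,0.2,12.2],[0,0.1,0]],[[0,0.2,12.7],[0,0.1,0]],[[0,0.2,12.7],[0,0.1,0]]])

```text
t: 17.9
tool_pos: [0.5347, -0.0233, 0.0328]
tcp_rot: [[0.999, 0.053, -0.0], [0.053, -0.999, -0.0], [-0.0, 0.0, -1.0]]
contact_force: [0.6, 0.6, -1.5]
width: 0.0575
```

Run:
```python
from h import *
st(); held('side'); go(O[0],O[1]-.001,.030,3)
```

```text
t 17.9 pos [ 0.5347 -0.0233  0.0328] yaw 3.07 tilt 0.02 F [ 0.6  0.6 -1.5] w 0.0575
side top 0.1416 (-53.0, 5.3, 29.8, 8.1, -14.6) x [-68.3 -38. ] y [ 1.1 11.1] 15
shift [-0.08, -0.11, 0.35] turn [0.04, -0.05, 0.06] rows>= 1
```

send_rows(commands=[[[-0.1,-0.1,0.2],[0,0,0]],[[-0.1,-0.1,0.3],[0,0,0]],[[-0.1,-0.1,0.3],[0,0,0]]])

```text
t: 18.25
tool_pos: [0.5339, -0.0228, 0.0301]
tcp_rot: [[0.999, 0.053, 0.001], [0.053, -0.999, -0.001], [0.001, 0.001, -1.0]]
contact_force: [0.1, 0.9, -1.3]
width: 0.0576
```

send_rows(commands=[[[0,0,0],[0,0,0]],[[0,0,0],[0,0,0]],[[0,0,0],[0,0,0]],[[0,0,-3],[0,0,0]],[[0,0,-7],[0,0,0]],[[0,0,-11],[0,0,0]],[[0,0,-13],[0,0,0]],[[0,0,-13],[0,0,0]]], hand=0.87)

```text
t: 19.05
tool_pos: [0.5356, -0.0233, 0.1636]
tcp_rot: [[0.999, 0.053, 0.006], [0.053, -0.999, -0.002], [0.006, 0.002, -1.0]]
contact_force: [-0.1, -0.5, -0.2]
width: 0.0744
```

Run:
```python
from h import *
st(); held('side');boards('wrist',pic='w6'); boards('scene'); go(.542,.3375,.08,-8.8)
```

```text
t 19.05 pos [ 0.5356 -0.0233  0.1636] yaw 3.03 tilt 0.35 F [-0.1 -0.5 -0.2] w 0.0744
side top 0.0404 (-3.8, -9.8, 134.0, 63.1, 85.6) x [-31.7  23.8] y [-74.3  54.1] 253
wrist board_1 0.87 [313.0, 361.0] top 0.0115 (591.0, -229.6, 61.3, 23.1, -2.9) rgb [179.0, 144.0, 95.0]
wrist board_1 0.64 [279.0, 198.0] top 0.0355 (532.2, -22.5, 118.9, 60.0, -87.4) rgb [189.0, 146.0, 88.0]
wrist board_1 0.61 [207.0, 365.0] top 0.0085 (455.2, -249.3, 23.2, 6.2, -59.8) rgb [132.0, 101.0, 66.0]
wrist board_1 0.59 [296.0, 130.0] top 0.0205 (529.6, 36.7, 57.0, 1.6, 3.0) rgb [140.0, 102.0, 62.0]
wrist cover 0.73 [158.0, 295.0] top 0.0145 (418.4, -175.1, 120.8, 59.9, -69.9) rgb [225.0, 192.0, 122.0]
scene board_1 0.92 [260.0, 187.0] top 0.0145 (790.5, -74.8, 87.1, 63.7, 67.5) rgb [229.0, 154.0, 59.0]
scene board_1 0.79 [289.0, 224.0] top 0.0385 (537.7, 17.5, 83.0, 48.1, -37.4) rgb [159.0, 129.0, 90.0]
scene board_1 0.72 [159.0, 279.0] top 0.0145 (541.8, 337.4, 119.2, 65.3, 80.8) rgb [223.0, 201.0, 143.0]
scene board_1 0.63 [284.0, 233.0] top 0.0205 (528.6, 33.2, 63.5, 18.8, 20.3) rgb [151.0, 123.0, 87.0]
shift [2.81, -35.9, 7.85] turn [-0.0, 0.11, 11.82] rows>= 8
```

View pics/w6.png

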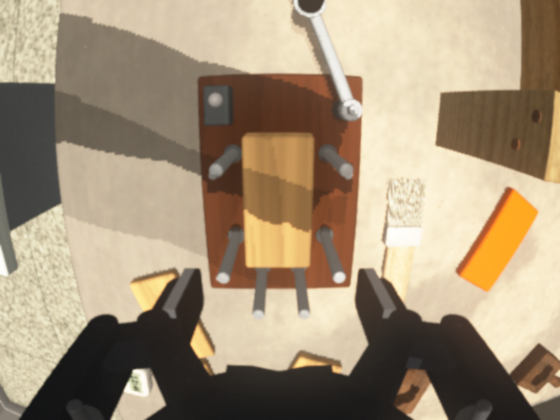

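Run:
```python
from h import *
for n in ['scene','side']:
    p,d,c=grab(n); P,C=cloud(n,p,d,c)
    k=(P[:,0]>.4)&(P[:,0]<.75)&(P[:,1]>.2)&(P[:,1]<.5)&(P[:,2]>.03)&(P[:,2]<.35)
    h=P[k]; H,_,_=np.histogram2d(h[:,0],h[:,1],bins=[np.arange(.4,.76,.025),np.arange(.2,.51,.025)])
    print(n); print(H.astype(int))
```

```text
scene
[[  0   0   0   0   0   0   0   0   0   0  28   0]
 [  0   0   0   0   0   0   0   0   0   0   0   2]
 [  0   0   0   0   0   0   0   0   0   0   0   6]
 [  0   0   0   0   0   0   0   0   0   0   0  23]
 [  0   0   0   0   0   0   0   0   0   0   0  28]
 [  0   0   0   0   0   0   0   0   0   0   0  44]
 [  0   0   0   0   0   0   0   0   0   0   0  48]
 [  0   0   0   0   0   0   0   0   0   0   0  47]
 [  0   0   0   0   0   0   0   0   0   0   0  33]
 [  0   0   0   0   0   0   0   0   0   0   0 123]
 [  0   0   0   0   0   0   0   0   0   0   0  27]
 [179 532 571 472 587 367 633 655 123   0   0  26]
 [ 44  40  58  49  50  56  53  55 159   0   0   2]
 [  1   5   2   3   1   4  36  40  99   0   0   0]]
side
[[  0   0   0   0   0   0   0   0   0   0  33   0]
 [  0   0   0   0   0   0   0   0   0   0   0   3]
 [  0   0   0   0   0   0   0   0   0   0   0   4]
 [  0   0   0   0   0   0   0   0   0   0   0  29]
 [  0   0   0   0   0   0   0   0   0   0   0  50]
 [  0   0   0   0   0   0   0   0   0   0   1  35]
 [  0   0   0   0   0   0   0   0   0   0   0  36]
 [  0   0   0   0   0   0   0   0   0   0   0  22]
 [  0   0   0   0   0   0   0   0   0   0   0   8]
 [  0   0   0   0   0   0   0   0   0   0   0   5]
 [  0   0   0   0   0   0   0   0   0   0   0  23]
 [117 185  62  85  48  19  42  20   2   0   0  17]
 [ 17  22  15  12   7   2   0   1   2   0   0   4]
 [  0   0   0   0   0   2  29   5   0   0   0   0]]
```

send_rows(commands=[[[2.8,-35.9,0],[0,0,11.8]],[[2.8,-35.9,0],[0,0,11.8]],[[2.8,-35.9,0],[0,0,11.8]],[[2.8,-35.9,0],[0,0,11.8]],[[2.8,-35.9,0],[0,0,11.8]],[[2.8,-35.9,0],[0,0,11.8]],[[2.8,-35.9,3],[0,0,11.8]],[[2.8,-35.9,6],[0,0,11.8]],[[2.8,-35.9,7.5],[0,0,11.8]],[[2.8,-35.9,7.5],[0,0,11.8]],[[2.8,-35.9,7.5],[0,0,11.8]]])

```text
t: 20.6
tool_pos: [0.5431, 0.3363, 0.0854]
tcp_rot: [[0.988, -0.153, 0.0], [-0.153, -0.988, -0.001], [0.0, 0.001, -1.0]]
contact_force: [0.8, -0.6, -0.1]
width: 0.0745
```

Run:
```python
from h import *
st(); boards('wrist',pic='w7'); go(.5420,.3380,.003,-8.6)
```

```text
t 20.6 pos [0.5431 0.3363 0.0854] yaw -8.83 tilt 0.04 F [ 0.8 -0.6 -0.1] w 0.0745
wrist board_1 0.83 [280.0, 217.0] top 0.0145 (543.4, 338.6, 119.3, 60.5, 81.0) rgb [169.0, 129.0, 79.0]
shift [-0.25, -0.09, 8.38] turn [-0.06, -0.16, -0.25] rows>= 2
```

View pics/w7.png

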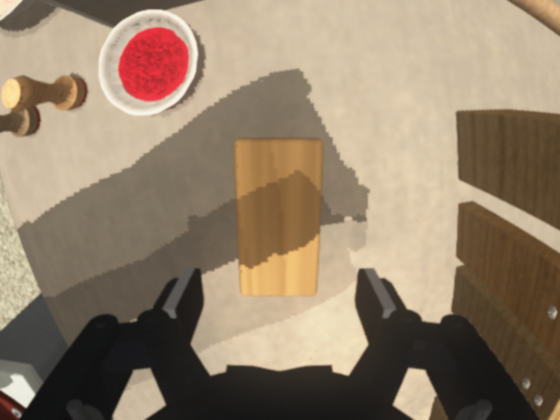

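Board E is centred at (280,217). The frame's legs begin at x≥0.675, so they are clear.

send_rows(commands=[[[0,-0.2,4],[0,0,0]],[[0,-0.2,7.0],[0,0,0]],[[0,-0.2,8.3],[0,0,0]],[[0,-0.2,8.3],[0,0,0]],[[0,-0.2,8.3],[0,0,0]]])

```text
t: 21.25
tool_pos: [0.5441, 0.3393, 0.0035]
tcp_rot: [[0.988, -0.153, 0.002], [-0.153, -0.988, 0.0], [0.002, -0.001, -1.0]]
contact_force: [-0.5, 0.5, 1.6]
width: 0.0744
```

send_rows(commands=[[[0,0,0],[0,0,0]],[[0,0,0],[0,0,0]],[[0,0,0],[0,0,0]],[[0,0,0],[0,0,0]]], hand=0, force=60)

```text
t: 21.65
tool_pos: [0.5448, 0.3398, 0.0046]
tcp_rot: [[0.988, -0.152, 0.004], [-0.153, -0.988, 0.001], [0.004, -0.001, -1.0]]
contact_force: [-1.1, -1.4, 6.7]
width: 0.0575
```

send_rows(commands=[[[0,0,-2],[0,0,0]],[[0,0,-5],[0,0,0]],[[0,0,-9],[0,0,0]],[[0,0,-13],[0,0,0]],[[0,0,-15.5],[0,0,0]],[[0,0,-15.5],[0,0,0]]])

```text
t: 22.25
tool_pos: [0.5457, 0.3403, 0.1632]
tcp_rot: [[0.988, -0.152, 0.009], [-0.152, -0.988, 0.003], [0.008, -0.004, -1.0]]
contact_force: [-0.2, -0.1, -0.9]
width: 0.0577
```

Run:
```python
from h import *
st(); boards('wrist'); go(O[0]+.001,O[1]-.001,.165,3)
```

```text
t 22.25 pos [0.5457 0.3403 0.1632] yaw -8.77 tilt 0.52 F [-0.2 -0.1 -0.9] w 0.0577
shift [4.77, 35.86, -0.84] turn [0.03, -0.0, -11.77] rows>= 8
```

send_rows(commands=[[[4.8,35.8,-0.8],[0,0,-11.8]],[[4.8,35.8,-0.8],[0,0,-11.8]],[[4.8,35.8,-0.8],[0,0,-11.8]],[[4.8,35.8,-0.8],[0,0,-11.8]],[[4.8,35.8,-0.8],[0,0,-11.8]],[[4.8,35.8,-0.8],[0,0,-11.8]],[[4.8,35.8,-0.8],[0,0,-11.8]],[[4.8,35.8,-0.8],[0,0,-11.8]],[[4.8,35.8,-0.8],[0,0,-11.8]],[[4.8,35.8,-0.8],[0,0,-11.8]],[[4.8,35.8,-0.8],[0,0,-11.8]]])

```text
t: 23.5
tool_pos: [0.5355, -0.0205, 0.1642]
tcp_rot: [[0.999, 0.054, -0.001], [0.054, -0.999, 0.0], [-0.001, -0.0, -1.0]]
contact_force: [0.5, 1.1, -1.4]
width: 0.0574
```

Run:
```python
from h import *
st(); held('side'); go(O[0]+.001,-.0210,.046,3)
```

```text
t 23.5 pos [ 0.5355 -0.0205  0.1642] yaw 3.11 tilt 0.06 F [ 0.5  1.1 -1.4] w 0.0574
side top 0.1748 (-1.0, -6.4, 111.4, 59.3, -88.7) x [-29.4  27.2] y [-61.8  47.5] 219
shift [-0.03, 0.05, 11.83] turn [-0.0, 0.04, 0.13] rows>= 3
```

send_rows(commands=[[[0,-0.1,3],[0,0,0]],[[0,-0.1,6],[0,0,0]],[[0,-0.1,9],[0,0,0]],[[0,-0.1,11],[0,0,0]],[[0,-0.1,11.7],[0,0,0]],[[0,-0.1,11.8],[0,0,0]],[[0,-0.1,11.8],[0,0,0]]])

```text
t: 24.25
tool_pos: [0.5364, -0.0207, 0.0477]
tcp_rot: [[0.999, 0.054, 0.001], [0.054, -0.999, -0.001], [0.001, 0.001, -1.0]]
contact_force: [-0.0, 0.6, -1.0]
width: 0.0577
```

Run:
```python
from h import *
st(); go(O[0]+.001,-.0205,.044,3)
```

```text
t 24.25 pos [ 0.5364 -0.0207  0.0477] yaw 3.07 tilt 0.08 F [-0.   0.6 -1. ] w 0.0577
shift [-0.11, -0.02, 0.37] turn [0.05, -0.06, 0.07] rows>= 1
```

send_rows(commands=[[[-0.1,0,0.2],[0,0,0]],[[-0.1,0,0.3],[0,0,0]],[[-0.1,0,0.4],[0,0,0]],[[-0.1,0,0.4],[0,0,0]]])

```text
t: 24.65
tool_pos: [0.5348, -0.0211, 0.0429]
tcp_rot: [[0.999, 0.053, 0.0], [0.053, -0.999, -0.0], [0.0, 0.0, -1.0]]
contact_force: [-0.4, 0.1, -0.6]
width: 0.0575
```

send_rows(commands=[[[0,0,0],[0,0,0]],[[0,0,0],[0,0,0]],[[0,0,0],[0,0,0]],[[0,0,-3],[0,0,0]],[[0,0,-7],[0,0,0]],[[0,0,-11],[0,0,0]],[[0,0,-12],[0,0,0]],[[0,0,-12],[0,0,0]]], hand=0.87)

```text
t: 25.45
tool_pos: [0.536, -0.0213, 0.1648]
tcp_rot: [[0.999, 0.053, 0.004], [0.053, -0.999, -0.002], [0.004, 0.002, -1.0]]
contact_force: [0.5, 1.1, -0.1]
width: 0.0743
```

Run:
```python
from h import *
st(); held('side');boards('wrist',pic='w8'); boards('side'); go(.579,-.279,.08,-17.5)
```

```text
t 25.45 pos [ 0.536  -0.0213  0.1648] yaw 3.03 tilt 0.22 F [ 0.5  1.1 -0.1] w 0.0743
side top 0.0539 (-1.1, -9.1, 132.8, 59.0, 89.6) x [-30.3  26.9] y [-62.5  55.2] 281
wrist board_1 0.94 [500.0, 243.0] top 0.0115 (796.3, -61.0, 120.5, 61.6, 64.8) rgb [242.0, 157.0, 43.0]
wrist board_1 0.88 [281.0, 208.0] top 0.0505 (533.4, -22.5, 119.9, 60.1, -87.2) rgb [188.0, 145.0, 88.0]
wrist board_1 0.75 [314.0, 362.0] top 0.0115 (592.8, -228.8, 61.3, 19.9, -6.1) rgb [175.0, 141.0, 92.0]
wrist board_1 0.73 [273.0, 136.0] top 0.0205 (529.2, 37.3, 55.5, 1.8, 3.7) rgb [127.0, 91.0, 55.0]
wrist board_1 0.49 [205.0, 366.0] top 0.0115 (455.6, -249.6, 23.3, 5.0, -63.9) rgb [133.0, 101.0, 66.0]
wrist cover 0.8 [154.0, 294.0] top 0.0145 (418.3, -173.8, 117.4, 59.7, -69.9) rgb [226.0, 193.0, 122.0]
side board_1 0.96 [381.0, 232.0] top 0.0145 (797.0, -61.9, 122.1, 59.9, 65.4) rgb [219.0, 112.0, 55.0]
side board_1 0.85 [274.0, 229.0] top 0.0535 (533.5, -24.5, 118.5, 55.6, -89.7) rgb [134.0, 102.0, 72.0]
side board_1 0.69 [276.0, 244.0] top 0.0355 (508.7, -37.2, 124.1, 42.9, -64.0) rgb [118.0, 89.0, 63.0]
side board_1 0.5 [322.0, 286.0] top 0.0145 (591.1, -240.6, 56.6, 30.4, -19.4) rgb [198.0, 155.0, 112.0]
side board_1 0.43 [269.0, 242.0] top 0.0115 (534.3, -19.3, 211.6, 148.5, -87.0) rgb [85.0, 68.0, 60.0]
side cover 0.64 [237.0, 283.0] top 0.0145 (420.4, -181.4, 133.7, 60.1, -70.6) rgb [177.0, 133.0, 91.0]
shift [3.14, 26.03, 8.13] turn [0.01, 0.12, 20.53] rows>= 6
```

View pics/w8.png

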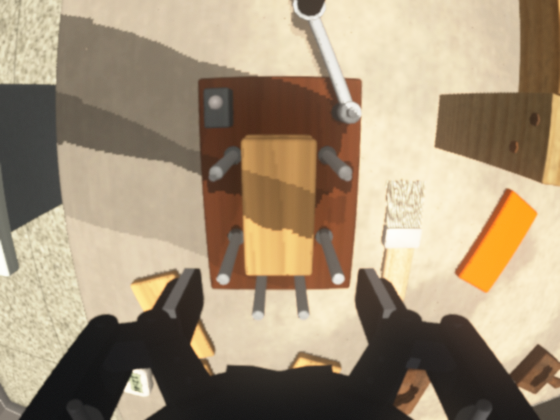

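Board 3 measures (533.4, -22.5) mm, flush with the others. Next is board B.

send_rows(commands=[[[3.1,26,0],[0,0,20.5]],[[3.1,26,0],[0,0,20.5]],[[3.1,26,0],[0,0,20.5]],[[3.1,26,0],[0,0,20.5]],[[3.1,26,2],[0,0,20.5]],[[3.1,26,5],[0,0,20.5]],[[3.1,26,7],[0,0,20.5]],[[3.1,26,7],[0,0,20.5]],[[3.1,26,7],[0,0,20.5]]])

```text
t: 26.7
tool_pos: [0.5792, -0.2785, 0.0928]
tcp_rot: [[0.954, -0.3, -0.001], [-0.3, -0.954, 0.0], [-0.001, 0.0, -1.0]]
contact_force: [0.2, 0.3, 1.6]
width: 0.0743
```

Run:
```python
from h import *
st(); boards('wrist',pic='w9'); go(.579,-.279,.003,-17.5)
```

```text
t 26.7 pos [ 0.5792 -0.2785  0.0928] yaw -17.46 tilt 0.05 F [0.2 0.3 1.6] w 0.0743
wrist board_1 0.96 [279.0, 218.0] top 0.0145 (578.9, -283.7, 119.9, 60.0, 70.3) rgb [179.0, 138.0, 85.0]
wrist board_1 0.75 [122.0, 272.0] top 0.0145 (441.1, -305.5, 119.6, 61.3, -76.1) rgb [227.0, 190.0, 118.0]
wrist cover 0.87 [61.0, 165.0] top 0.0145 (421.0, -176.9, 120.1, 61.0, -70.5) rgb [157.0, 119.0, 71.0]
wrist cover 0.39 [123.0, 26.0] top 0.0115 (522.1, -114.2, 165.7, 71.3, -27.1) rgb [103.0, 63.0, 42.0]
shift [-0.15, 0.03, 9.18] turn [0.07, -0.14, 0.07] rows>= 2
```

View pics/w9.png

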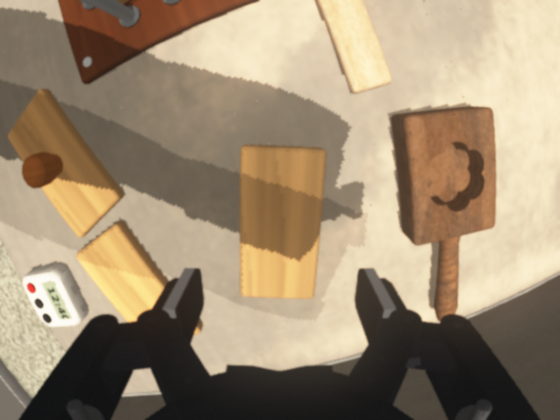

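Board B is at (280,220) and slightly rotated to the jaws; the mould is clear at (450,180). I'm correcting to (578.9, -283.4), yaw -19.6.

Run:
```python
from h import *
go(.5789,-.2834,.003,-19.5)
```

```text
shift [-0.03, 0.45, 9.18] turn [0.07, -0.15, 2.07] rows>= 2
```

send_rows(commands=[[[0,0.4,3],[0,0,2.1]],[[0,0.4,6.0],[0,0,2.1]],[[0,0.4,8.5],[0,0,2.1]],[[0,0.4,9.1],[0,0,2.1]],[[0,0.4,9.1],[0,0,2.1]],[[0,0.4,9.1],[0,0,2.1]]])

```text
t: 27.45
tool_pos: [0.5794, -0.2835, 0.004]
tcp_rot: [[0.942, -0.335, 0.002], [-0.335, -0.942, -0.002], [0.003, 0.001, -1.0]]
contact_force: [-0.1, 0.7, 0.2]
width: 0.0743
```

send_rows(commands=[[[0,0,0],[0,0,0]],[[0,0,0],[0,0,0]],[[0,0,0],[0,0,0]],[[0,0,0],[0,0,0]]], hand=0, force=60)

```text
t: 27.85
tool_pos: [0.5797, -0.2838, 0.0046]
tcp_rot: [[0.942, -0.335, 0.003], [-0.335, -0.942, -0.003], [0.004, 0.001, -1.0]]
contact_force: [-0.7, 0.9, 7.7]
width: 0.0574
```

send_rows(commands=[[[0,0,-2],[0,0,0]],[[0,0,-5],[0,0,0]],[[0,0,-9],[0,0,0]],[[0,0,-13],[0,0,0]],[[0,0,-16],[0,0,0]],[[0,0,-16],[0,0,0]]])

```text
t: 28.45
tool_pos: [0.5806, -0.2846, 0.1689]
tcp_rot: [[0.942, -0.335, 0.008], [-0.335, -0.942, -0.006], [0.009, 0.003, -1.0]]
contact_force: [0.4, 0.7, -0.5]
width: 0.0572
```

Run:
```python
from h import *
st(); boards('wrist'); go(.535,-.022,.17,3)
```

```text
t 28.45 pos [ 0.5806 -0.2846  0.1689] yaw -19.57 tilt 0.57 F [ 0.4  0.7 -0.5] w 0.0572
wrist board_1 0.88 [156.0, 247.0] top 0.0115 (437.8, -300.5, 112.2, 60.8, -76.5) rgb [236.0, 204.0, 129.0]
wrist board_1 0.8 [281.0, 254.0] top 0.1765 (580.0, -282.1, 116.6, 59.8, 70.4) rgb [174.0, 132.0, 80.0]
wrist board_1 0.8 [135.0, 9.0] top 0.0505 (521.9, -75.4, 45.8, 14.9, -30.8) rgb [220.0, 186.0, 116.0]
wrist board_1 0.78 [154.0, 10.0] top 0.0355 (532.4, -81.9, 27.3, 3.1, 1.5) rgb [143.0, 105.0, 64.0]
wrist board_1 0.74 [157.0, 13.0] top 0.0145 (541.6, -80.9, 46.2, 2.0, 3.3) rgb [120.0, 86.0, 53.0]
wrist cover 0.64 [96.0, 152.0] top 0.0115 (418.8, -175.3, 120.5, 60.6, -70.7) rgb [170.0, 131.0, 80.0]
shift [-12.8, -23.12, -0.85] turn [0.02, -0.0, -22.57] rows>= 6
```

send_rows(commands=[[[-12.8,-23.1,-0.8],[0,0,-22.6]],[[-12.8,-23.1,-0.8],[0,0,-22.6]],[[-12.8,-23.1,-0.8],[0,0,-22.6]],[[-12.8,-23.1,-0.8],[0,0,-22.6]],[[-12.8,-23.1,-0.8],[0,0,-22.6]],[[-12.8,-23.1,-0.8],[0,0,-22.6]],[[-12.8,-23.1,-0.8],[0,0,-22.6]],[[-12.8,-23.1,-0.8],[0,0,-22.6]],[[-12.8,-23.1,-0.8],[0,0,-22.6]]])

```text
t: 29.5
tool_pos: [0.535, -0.0234, 0.169]
tcp_rot: [[0.999, 0.051, -0.001], [0.051, -0.999, -0.0], [-0.001, 0.0, -1.0]]
contact_force: [-0.4, -0.2, -0.4]
width: 0.0578
```

Run:
```python
from h import *
st(); held('side'); go(O[0]+.001,-.0215,.060,3)
```

```text
t 29.5 pos [ 0.535  -0.0234  0.169 ] yaw 2.95 tilt 0.06 F [-0.4 -0.2 -0.4] w 0.0578
side top 0.1796 (-2.7, -8.4, 111.8, 57.9, -88.0) x [-30.   26.3] y [-62.9  45.3] 199
shift [0.05, -0.2, 10.92] turn [0.02, 0.05, -0.07] rows>= 3
```

send_rows(commands=[[[0,-0.1,3],[0,0,0]],[[0,-0.1,6],[0,0,0]],[[0,-0.1,9],[0,0,0]],[[0,-0.1,10.6],[0,0,0]],[[0,-0.1,10.9],[0,0,0]],[[0,-0.1,10.9],[0,0,0]]])

```text
t: 30.15
tool_pos: [0.5348, -0.022, 0.0606]
tcp_rot: [[0.999, 0.052, -0.001], [0.052, -0.999, -0.0], [-0.001, 0.0, -1.0]]
contact_force: [0.8, 0.4, -0.6]
width: 0.0577
```

Run:
```python
from h import *
st(); go(O[0]+.0007,-.0222,.058,3)
```

```text
t 30.15 pos [ 0.5348 -0.022   0.0606] yaw 2.96 tilt 0.05 F [ 0.8  0.4 -0.6] w 0.0577
shift [0.02, 0.02, 0.25] turn [0.01, 0.05, -0.04] rows>= 1
```

send_rows(commands=[[[0,0,0.2],[0,0,0]],[[0,0,0.3],[0,0,0]],[[0,0,0.3],[0,0,0]]])

```text
t: 30.45
tool_pos: [0.5355, -0.0215, 0.0584]
tcp_rot: [[0.999, 0.053, 0.001], [0.053, -0.999, -0.001], [0.001, 0.001, -1.0]]
contact_force: [0.1, -0.2, -1.1]
width: 0.0577
```

send_rows(commands=[[[0,0,0],[0,0,0]],[[0,0,0],[0,0,0]],[[0,0,0],[0,0,0]],[[0,0,-3],[0,0,0]],[[0,0,-7],[0,0,0]],[[0,0,-11],[0,0,0]],[[0,0,-11],[0,0,0]]], hand=0.87)

```text
t: 31.15
tool_pos: [0.5378, -0.022, 0.1739]
tcp_rot: [[0.999, 0.053, 0.008], [0.053, -0.999, -0.003], [0.008, 0.003, -1.0]]
contact_force: [0.6, 0.3, -0.2]
width: 0.0741
```

Run:
```python
from h import *
st(); held('side');boards('wrist',pic='w10'); boards('side'); go(.4375,-.299,.10,12.8)
```

```text
t 31.15 pos [ 0.5378 -0.022   0.1739] yaw 3.04 tilt 0.51 F [ 0.6  0.3 -0.2] w 0.0741
side top 0.0677 (4.6, -2.2, 119.8, 69.1, 89.9) x [-29.5  25.5] y [-60.2  56.5] 303
wrist board_1 0.95 [279.0, 203.0] top 0.0655 (533.4, -20.5, 118.7, 59.6, -87.2) rgb [184.0, 141.0, 85.0]
wrist board_1 0.81 [496.0, 240.0] top 0.0115 (795.6, -61.2, 119.8, 62.2, 65.7) rgb [243.0, 155.0, 40.0]
wrist board_1 0.5 [204.0, 365.0] top 0.0115 (455.0, -253.7, 29.7, 6.8, -65.7) rgb [154.0, 118.0, 76.0]
wrist cover 0.71 [159.0, 292.0] top 0.0115 (418.0, -175.4, 121.2, 59.8, -70.3) rgb [223.0, 190.0, 121.0]
side board_1 0.89 [379.0, 235.0] top 0.0145 (797.1, -62.0, 123.4, 60.1, 65.1) rgb [219.0, 113.0, 56.0]
side board_1 0.74 [271.0, 222.0] top 0.0655 (533.9, -21.3, 121.8, 59.6, -87.1) rgb [128.0, 100.0, 74.0]
side board_1 0.66 [282.0, 237.0] top 0.0505 (527.4, -26.5, 116.2, 47.9, -86.4) rgb [119.0, 90.0, 64.0]
side board_1 0.44 [273.0, 245.0] top 0.0205 (512.9, -44.7, 129.5, 44.4, -61.8) rgb [103.0, 79.0, 57.0]
side cover 0.58 [235.0, 285.0] top 0.0145 (420.8, -182.4, 132.5, 59.8, -70.5) rgb [175.0, 132.0, 91.0]
shift [-11.12, 27.25, 6.65] turn [-0.03, 0.12, -9.77] rows>= 7
```

View pics/w10.png

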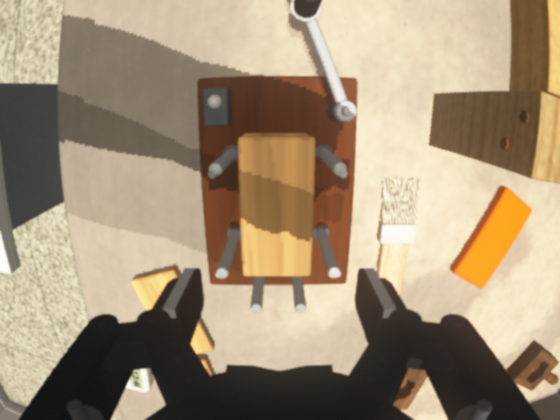

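Board 4 is flush, at about (533.5, -21). Next is board C, the last plain board, which lies beside the timer.

send_rows(commands=[[[-11.1,27.2,0],[0,0,-9.8]],[[-11.1,27.2,0],[0,0,-9.8]],[[-11.1,27.2,0],[0,0,-9.8]],[[-11.1,27.2,0],[0,0,-9.8]],[[-11.1,27.2,0],[0,0,-9.8]],[[-11.1,27.2,3],[0,0,-9.8]],[[-11.1,27.2,7],[0,0,-9.8]],[[-11.1,27.2,7.5],[0,0,-9.8]],[[-11.1,27.2,7.5],[0,0,-9.8]],[[-11.1,27.2,7.5],[0,0,-9.8]]], hand=0.84)

```text
t: 32.5
tool_pos: [0.4393, -0.2984, 0.0945]
tcp_rot: [[0.975, 0.223, 0.001], [0.223, -0.975, -0.001], [0.001, 0.002, -1.0]]
contact_force: [0.9, -0.4, 0.5]
width: 0.0717
```

Run:
```python
from h import *
st(); boards('wrist',pic='w11'); go(.4375,-.299,.003,12.8)
```

```text
t 32.5 pos [ 0.4393 -0.2984  0.0945] yaw 12.9 tilt 0.1 F [ 0.9 -0.4  0.5] w 0.0717
wrist board_1 0.64 [274.0, 221.0] top 0.0145 (440.0, -305.7, 120.1, 60.3, -76.6) rgb [159.0, 121.0, 73.0]
wrist cover 0.71 [289.0, 66.0] top 0.0145 (423.0, -186.0, 100.3, 60.4, -70.6) rgb [171.0, 127.0, 76.0]
shift [-0.23, -0.06, 9.19] turn [0.17, -0.08, 0.11] rows>= 2
```

View pics/w11.png

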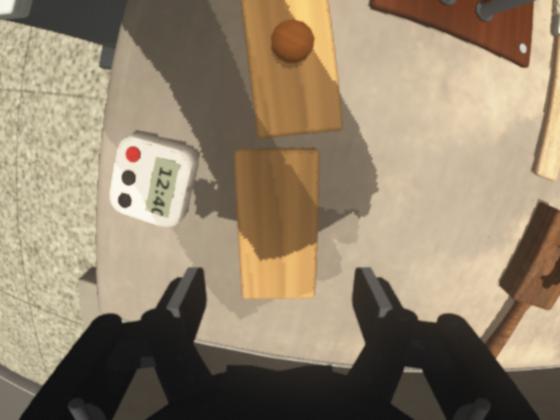

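C is at (440, -305.3) mm with yaw 13.4°. The timer at (150,180) leaves a gap of about 28 mm, so I'm narrowing the opening before descending.

Run:
```python
from h import *
go(.4398,-.3052,.04,13.3);go(.4398,-.3052,.003,13.3)
```

```text
shift [-0.14, 0.6, 5.49] turn [0.17, -0.08, -0.39] rows>= 2
shift [-0.15, 0.59, 9.19] turn [0.17, -0.08, -0.39] rows>= 2
```

send_rows(commands=[[[0,0.6,2],[0.1,0,-0.4]],[[0,0.6,4],[0.1,0,-0.4]],[[0,0.6,5.5],[0.1,0,-0.4]],[[0,0.6,5.5],[0.1,0,-0.4]],[[0,0.6,5.5],[0.1,0,-0.4]]], hand=0.8)

```text
t: 33.15
tool_pos: [0.4401, -0.3045, 0.0385]
tcp_rot: [[0.973, 0.229, -0.0], [0.229, -0.973, 0.001], [0.0, -0.001, -1.0]]
contact_force: [-0.5, -0.7, 0.4]
width: 0.0682
```

Run:
```python
from h import *
st(); boards('wrist',pic='w12'); go(.4398,-.3052,.003,13.3)
```

```text
t 33.15 pos [ 0.4401 -0.3045  0.0385] yaw 13.25 tilt 0.06 F [-0.5 -0.7  0.4] w 0.0682
wrist board_1 0.86 [279.0, 236.0] top 0.0145 (439.7, -305.5, 119.4, 60.2, -76.5) rgb [163.0, 124.0, 75.0]
wrist cover 0.73 [297.0, 65.0] top 0.0145 (427.4, -198.5, 74.1, 60.4, -70.6) rgb [184.0, 139.0, 83.0]
shift [-0.06, -0.01, 3.61] turn [0.02, -0.04, -0.06] rows>= 1
```

View pics/w12.png

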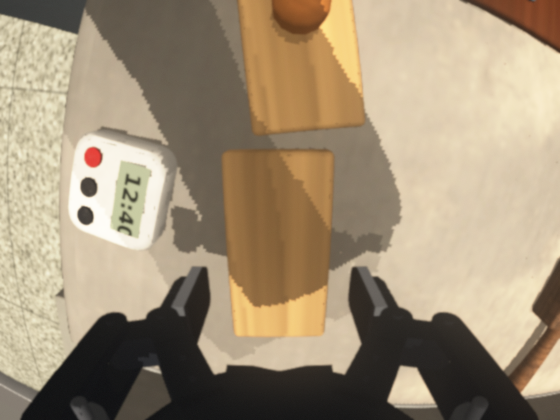

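The jaws straddle C symmetrically and the finger is well away from the timer at (120,190). Descending to grip.

send_rows(commands=[[[0,0.1,2],[0,0,0]],[[0,0.1,3.2],[0,0,0]],[[0,0.1,3.6],[0,0,0]],[[0,0.1,3.6],[0,0,0]]])

```text
t: 33.7
tool_pos: [0.4397, -0.3051, 0.0014]
tcp_rot: [[0.973, 0.229, -0.001], [0.229, -0.973, 0.002], [-0.001, -0.002, -1.0]]
contact_force: [-0.7, 0.3, 0.6]
width: 0.0684
```

send_rows(commands=[[[0,0,0],[0,0,0]],[[0,0,0],[0,0,0]],[[0,0,0],[0,0,0]],[[0,0,0],[0,0,0]]], hand=0, force=60)

```text
t: 34.1
tool_pos: [0.4405, -0.3061, 0.0028]
tcp_rot: [[0.973, 0.229, 0.001], [0.229, -0.973, 0.0], [0.001, 0.0, -1.0]]
contact_force: [-0.8, -0.2, 5.4]
width: 0.0579
```

send_rows(commands=[[[0,0,-2],[0,0,0]],[[0,0,-5],[0,0,0]],[[0,0,-9],[0,0,0]],[[0,0,-13],[0,0,0]],[[0,0,-17.5],[0,0,0]],[[0,0,-17.5],[0,0,0]]])

```text
t: 34.7
tool_pos: [0.4421, -0.308, 0.1836]
tcp_rot: [[0.973, 0.229, 0.006], [0.229, -0.973, -0.006], [0.004, 0.007, -1.0]]
contact_force: [-0.0, -0.8, -0.9]
width: 0.0578
```

Run:
```python
from h import *
st(); boards('wrist'); go(.535,-.022,.18,3)
```

```text
t 34.7 pos [ 0.4421 -0.308   0.1836] yaw 13.23 tilt 0.47 F [-0.  -0.8 -0.9] w 0.0578
wrist board_1 0.73 [280.0, 258.0] top 0.1915 (440.5, -304.4, 115.3, 60.6, -76.5) rgb [152.0, 114.0, 69.0]
wrist board_1 0.65 [442.0, 6.0] top 0.0325 (548.4, -80.8, 23.9, 3.4, 5.8) rgb [129.0, 96.0, 60.0]
wrist board_1 0.6 [436.0, 7.0] top 0.0145 (551.0, -80.6, 18.3, 2.0, 3.5) rgb [103.0, 76.0, 48.0]
wrist board_1 0.56 [452.0, 6.0] top 0.0475 (552.9, -80.1, 17.5, 3.3, 2.3) rgb [136.0, 101.0, 63.0]
wrist board_1 0.53 [559.0, 97.0] top 0.0085 (751.3, -97.9, 30.3, 14.8, -75.9) rgb [171.0, 94.0, 43.0]
wrist cover 0.75 [284.0, 58.0] top 0.0115 (418.2, -175.6, 119.5, 60.6, -70.5) rgb [188.0, 145.0, 88.0]
shift [15.74, -25.44, -0.34] turn [-0.1, 0.03, 10.22] rows>= 6
```

send_rows(commands=[[[15.7,-25.4,0],[0,0,10.2]],[[15.7,-25.4,0],[0,0,10.2]],[[15.7,-25.4,0],[0,0,10.2]],[[15.7,-25.4,0],[0,0,10.2]],[[15.7,-25.4,0],[0,0,10.2]],[[15.7,-25.4,0],[0,0,10.2]],[[15.7,-25.4,0],[0,0,10.2]],[[15.7,-25.4,0],[0,0,10.2]],[[15.7,-25.4,0],[0,0,10.2]],[[15.7,-25.4,0],[0,0,10.2]]])

```text
t: 35.85
tool_pos: [0.5343, -0.0238, 0.1765]
tcp_rot: [[0.999, 0.051, -0.002], [0.051, -0.999, 0.001], [-0.001, -0.001, -1.0]]
contact_force: [0.1, -1.0, -0.6]
width: 0.058
```

Run:
```python
from h import *
st(); held('side'); held('scene'); go(.5345,-.0218,.073,3)
```

```text
t 35.85 pos [ 0.5343 -0.0238  0.1765] yaw 2.92 tilt 0.12 F [ 0.1 -1.  -0.6] w 0.058
side top 0.1887 (-1.9, -8.2, 111.0, 58.4, -89.3) x [-30.5  26.7] y [-63.1  45.9] 209
scene top 0.188 (-1.3, 22.6, 73.9, 66.6, 83.9) x [-30.5  27. ] y [-11.3  58. ] 242
shift [0.01, -0.18, 10.39] turn [-0.08, 0.04, -0.09] rows>= 3
```

send_rows(commands=[[[0,-0.1,3],[0,0,0]],[[0,-0.1,6],[0,0,0]],[[0,-0.1,9],[0,0,0]],[[0,-0.1,10.2],[0,0,0]],[[0,-0.1,10.3],[0,0,0]],[[0,-0.1,10.3],[0,0,0]]])

```text
t: 36.55
tool_pos: [0.5352, -0.0219, 0.0753]
tcp_rot: [[0.999, 0.052, 0.001], [0.052, -0.999, 0.001], [0.001, -0.001, -1.0]]
contact_force: [0.5, -0.5, 0.1]
width: 0.0579
```

Run:
```python
from h import *
st(); go(.5345,-.0220,.070,3)
```

```text
t 36.55 pos [ 0.5352 -0.0219  0.0753] yaw 3.0 tilt 0.07 F [ 0.5 -0.5  0.1] w 0.0579
shift [-0.07, 0.0, 0.53] turn [-0.05, -0.04, -0.0] rows>= 1
```

send_rows(commands=[[[0,0,0.3],[0,0,0]],[[0,0,0.5],[0,0,0]],[[0,0,0.6],[0,0,0]],[[0,0,0.6],[0,0,0]]])

```text
t: 36.95
tool_pos: [0.5352, -0.0215, 0.0688]
tcp_rot: [[0.999, 0.053, 0.001], [0.053, -0.999, 0.001], [0.001, -0.001, -1.0]]
contact_force: [-0.9, 0.3, 2.5]
width: 0.058
```

send_rows(commands=[[[0,0,0],[0,0,0]],[[0,0,0],[0,0,0]],[[0,0,0],[0,0,0]],[[0,0,-3],[0,0,0]],[[0,0,-7],[0,0,0]],[[0,0,-10.5],[0,0,0]],[[0,0,-10.5],[0,0,0]]], hand=0.87)

```text
t: 37.65
tool_pos: [0.5372, -0.0223, 0.1787]
tcp_rot: [[0.999, 0.053, 0.007], [0.053, -0.999, -0.001], [0.007, 0.001, -1.0]]
contact_force: [1.0, -0.7, 0.5]
width: 0.0742
```

Run:
```python
from h import *
st(); held('side');boards('wrist',pic='w13'); boards('side',pic='d13'); keeper(); go(.4185,-.1753,.12,19.7)
```

```text
t 37.65 pos [ 0.5372 -0.0223  0.1787] yaw 3.03 tilt 0.41 F [ 1.  -0.7  0.5] w 0.0742
side top 0.0816 (6.6, -0.8, 120.2, 72.2, -89.7) x [-29.3  26.8] y [-59.2  55.9] 296
wrist board_1 0.91 [275.0, 206.0] top 0.0775 (533.7, -20.9, 120.5, 60.6, -86.6) rgb [181.0, 138.0, 84.0]
wrist board_1 0.84 [493.0, 237.0] top 0.0115 (796.2, -61.1, 120.2, 61.3, 65.4) rgb [242.0, 154.0, 43.0]
wrist cover 0.63 [160.0, 289.0] top 0.0115 (418.7, -174.7, 120.0, 59.8, -70.1) rgb [223.0, 189.0, 120.0]
side board_1 0.74 [380.0, 236.0] top 0.0145 (797.5, -60.9, 123.1, 59.9, 65.4) rgb [217.0, 113.0, 56.0]
side board_1 0.64 [274.0, 219.0] top 0.0805 (533.8, -22.2, 120.9, 59.2, -86.4) rgb [127.0, 97.0, 69.0]
side board_1 0.41 [270.0, 243.0] top 0.0355 (522.4, -76.6, 61.3, 29.0, -32.7) rgb [118.0, 89.0, 63.0]
side cover 0.82 [236.0, 284.0] top 0.0145 (419.1, -177.3, 119.9, 59.8, -70.4) rgb [176.0, 132.0, 90.0]
scene knob cad [0.018 0.17  0.078] ang 1.182 120
side knob cad [0.021 0.16  0.077] ang 1.169 72
shift [-12.37, 14.76, 5.22] turn [-0.12, 0.08, -16.67] rows>= 4
```

View pics/w13.png

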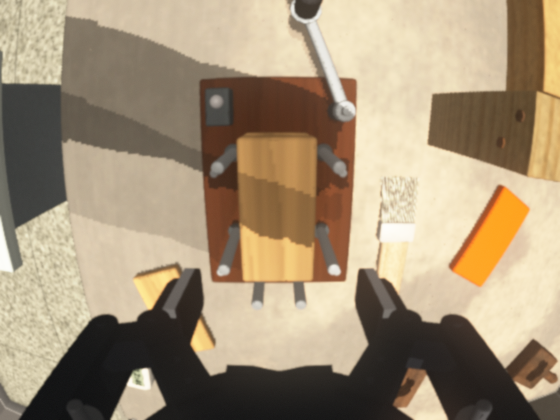

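View pics/d13.png

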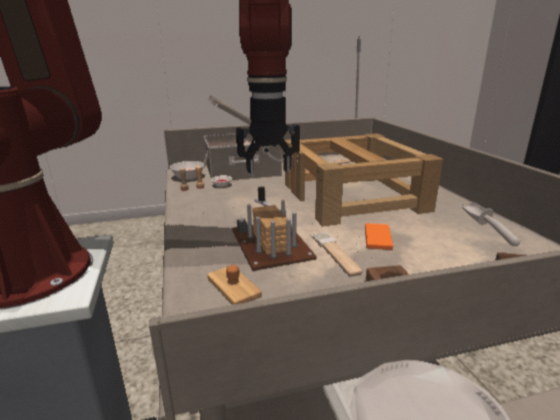

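All five boards are stacked flush, with the top face at about 80 mm. Only the cover remains, at (235,285) in the side view. Going to it.

send_rows(commands=[[[-12.4,14.8,0],[0,0,-16.7]],[[-12.4,14.8,0],[0,0,-16.7]],[[-12.4,14.8,0],[0,0,-16.7]],[[-12.4,14.8,3],[0,0,-16.7]],[[-12.4,14.8,7],[0,0,-16.7]],[[-12.4,14.8,8],[0,0,-16.7]],[[-12.4,14.8,8],[0,0,-16.7]],[[-12.4,14.8,8],[0,0,-16.7]]])

```text
t: 38.9
tool_pos: [0.4196, -0.1756, 0.0945]
tcp_rot: [[0.941, 0.339, 0.001], [0.339, -0.941, 0.001], [0.001, -0.0, -1.0]]
contact_force: [-0.1, -0.2, -0.1]
width: 0.0742
```

Run:
```python
from h import *
st(); boards('wrist',pic='w14'); go(.419,-.1755,.003,19.7)
```

```text
t 38.9 pos [ 0.4196 -0.1756  0.0945] yaw 19.79 tilt 0.05 F [-0.1 -0.2 -0.1] w 0.0742
wrist board_1 0.8 [480.0, 90.0] top 0.0505 (511.7, -40.5, 117.4, 47.1, -62.2) rgb [140.0, 102.0, 61.0]
wrist board_1 0.76 [493.0, 81.0] top 0.0655 (509.6, -37.5, 113.4, 39.0, -65.9) rgb [132.0, 96.0, 57.0]
wrist board_1 0.7 [456.0, 77.0] top 0.0235 (505.1, -31.6, 104.4, 3.1, -86.9) rgb [119.0, 86.0, 52.0]
wrist board_1 0.67 [470.0, 79.0] top 0.0385 (505.0, -32.0, 106.5, 6.6, -85.1) rgb [144.0, 106.0, 63.0]
wrist board_1 0.67 [527.0, 105.0] top 0.0805 (534.0, -22.5, 119.2, 60.6, -86.2) rgb [233.0, 199.0, 123.0]
wrist cover 0.94 [278.0, 212.0] top 0.0145 (419.5, -175.9, 119.0, 60.1, -70.5) rgb [171.0, 130.0, 80.0]
shift [-0.1, -0.08, 9.19] turn [0.05, -0.08, 0.11] rows>= 2
```

View pics/w14.png

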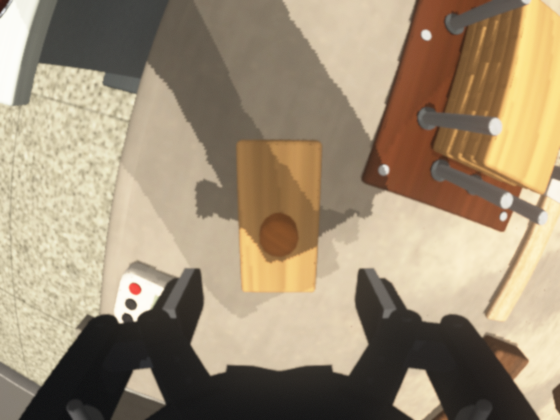

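The cover is centred at (279,215) between the jaws, and the pile at the right looks flush. Descending to grip.

send_rows(commands=[[[0,0,4],[0,0,0]],[[0,0,7],[0,0,0]],[[0,0,9],[0,0,0]],[[0,0,9.2],[0,0,0]],[[0,0,9.2],[0,0,0]]])

```text
t: 39.55
tool_pos: [0.4192, -0.1757, 0.002]
tcp_rot: [[0.941, 0.338, 0.0], [0.338, -0.941, 0.001], [0.0, -0.001, -1.0]]
contact_force: [0.8, -0.4, -0.2]
width: 0.0742
```

send_rows(commands=[[[0,0,0],[0,0,0]],[[0,0,0],[0,0,0]],[[0,0,0],[0,0,0]],[[0,0,0],[0,0,0]]], hand=0, force=70)

```text
t: 39.95
tool_pos: [0.4201, -0.1766, 0.0036]
tcp_rot: [[0.941, 0.338, 0.002], [0.338, -0.941, -0.001], [0.002, 0.001, -1.0]]
contact_force: [-1.0, 2.5, 8.1]
width: 0.0578
```

send_rows(commands=[[[0,0,-2],[0,0,0]],[[0,0,-5],[0,0,0]],[[0,0,-9],[0,0,0]],[[0,0,-13],[0,0,0]],[[0,0,-17.5],[0,0,0]],[[0,0,-17.5],[0,0,0]]])

```text
t: 40.55
tool_pos: [0.4214, -0.178, 0.1838]
tcp_rot: [[0.941, 0.338, 0.008], [0.338, -0.941, -0.006], [0.006, 0.008, -1.0]]
contact_force: [0.4, -0.3, -1.9]
width: 0.0575
```

Run:
```python
from h import *
st(); boards('wrist',pic='w15'); go(.535,-.022,.18,3)
```

```text
t 40.55 pos [ 0.4214 -0.178   0.1838] yaw 19.74 tilt 0.57 F [ 0.4 -0.3 -1.9] w 0.0575
wrist board_1 0.98 [423.0, 83.0] top 0.0475 (504.3, -31.0, 106.8, 11.9, -81.4) rgb [151.0, 109.0, 66.0]
wrist board_1 0.97 [435.0, 82.0] top 0.0625 (504.9, -29.5, 105.6, 5.1, -85.4) rgb [145.0, 104.0, 63.0]
wrist board_1 0.86 [552.0, 222.0] top 0.0115 (784.6, -85.2, 66.3, 60.7, 64.8) rgb [235.0, 146.0, 36.0]
wrist board_1 0.8 [464.0, 90.0] top 0.0775 (532.9, -20.9, 120.1, 60.9, -87.1) rgb [242.0, 212.0, 135.0]
wrist board_1 0.61 [416.0, 81.0] top 0.0325 (503.7, -31.0, 105.8, 4.6, -86.5) rgb [157.0, 115.0, 70.0]
wrist board_1 0.57 [411.0, 81.0] top 0.0175 (503.5, -30.3, 102.4, 2.1, -87.0) rgb [127.0, 91.0, 56.0]
wrist cover 0.84 [277.0, 251.0] top 0.1915 (419.5, -175.2, 116.6, 60.3, -70.4) rgb [160.0, 119.0, 72.0]
shift [16.12, -10.58, -0.34] turn [-0.03, -0.03, 16.73] rows>= 4
```

send_rows(commands=[[[16.1,-10.6,-0.3],[0,0,16.7]],[[16.1,-10.6,-0.3],[0,0,16.7]],[[16.1,-10.6,-0.3],[0,0,16.7]],[[16.1,-10.6,-0.3],[0,0,16.7]],[[16.1,-10.6,-0.3],[0,0,16.7]],[[16.1,-10.6,-0.3],[0,0,16.7]],[[16.1,-10.6,-0.3],[0,0,16.7]],[[16.1,-10.6,-0.3],[0,0,16.7]]])

```text
t: 41.5
tool_pos: [0.5337, -0.0229, 0.1788]
tcp_rot: [[0.999, 0.051, -0.001], [0.051, -0.999, 0.001], [-0.001, -0.001, -1.0]]
contact_force: [-0.2, -0.3, -1.4]
width: 0.0572
```

Run:
```python
from h import *
st(); held('side'); grab('side','d16'); go(.5347,-.0222,.088,3)
```

```text
t 41.5 pos [ 0.5337 -0.0229  0.1788] yaw 2.94 tilt 0.1 F [-0.2 -0.3 -1.4] w 0.0572
side top 0.1902 (-3.5, -7.2, 109.5, 57.6, -89.3) x [-31.5  25.3] y [-61.6  -3.5] 180
shift [0.07, -0.06, 9.12] turn [-0.07, 0.02, -0.08] rows>= 2
```

View pics/d16.png

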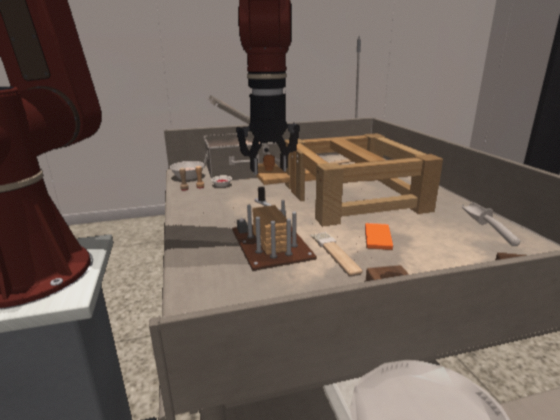

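The cover is held knob-up over the pile. Lowering it.

send_rows(commands=[[[0.1,0,3],[0,0,0]],[[0.1,0,6],[0,0,0]],[[0.1,0,8.5],[0,0,0]],[[0.1,0,9.1],[0,0,0]],[[0.1,0,9.1],[0,0,0]],[[0.1,0,9.1],[0,0,0]]])

```text
t: 42.2
tool_pos: [0.5362, -0.0222, 0.0897]
tcp_rot: [[0.999, 0.052, 0.001], [0.052, -0.999, 0.001], [0.001, -0.001, -1.0]]
contact_force: [-0.3, -0.5, -1.5]
width: 0.0568
```

Run:
```python
from h import *
st(); go(.5350,-.0220,.0838,3)
```

```text
t 42.2 pos [ 0.5362 -0.0222  0.0897] yaw 3.0 tilt 0.09 F [-0.3 -0.5 -1.5] w 0.0568
shift [-0.12, -0.02, 0.59] turn [-0.04, -0.08, -0.0] rows>= 1
```

send_rows(commands=[[[-0.1,0,0.3],[0,0,0]],[[-0.1,0,0.5],[0,0,0]],[[-0.1,0,0.6],[0,0,0]],[[-0.1,0,0.6],[0,0,0]]])

```text
t: 42.6
tool_pos: [0.535, -0.0219, 0.0836]
tcp_rot: [[0.999, 0.053, 0.001], [0.053, -0.999, 0.001], [0.001, -0.001, -1.0]]
contact_force: [-3.4, 0.3, 6.9]
width: 0.0574
```

send_rows(commands=[[[0,0,0],[0,0,0]],[[0,0,0],[0,0,0]],[[0,0,0],[0,0,0]],[[0,0,-3],[0,0,0]],[[0,0,-7],[0,0,0]],[[0,0,-11],[0,0,0]],[[0,0,-11],[0,0,0]],[[0,0,-11],[0,0,0]]], hand=0.87)

```text
t: 43.4
tool_pos: [0.5352, -0.022, 0.1929]
tcp_rot: [[0.999, 0.053, 0.001], [0.053, -0.999, 0.001], [0.001, -0.001, -1.0]]
contact_force: [0.9, -0.1, -0.8]
width: 0.0743
```

Run:
```python
from h import *
st(); held('side');boards('wrist',pic='w17'); boards('side',pic='d17'); keeper()
```

```text
t 43.4 pos [ 0.5352 -0.022   0.1929] yaw 3.03 tilt 0.09 F [ 0.9 -0.1 -0.8] w 0.0743
side top 0.0956 (-0.7, -6.3, 124.2, 58.9, -89.8) x [-30.   28.1] y [-61.9  52.4] 267
wrist board_1 0.71 [490.0, 236.0] top 0.0145 (796.8, -61.0, 120.0, 60.8, 65.6) rgb [242.0, 152.0, 41.0]
wrist board_1 0.6 [145.0, 378.0] top 0.0205 (345.9, -301.7, 37.5, 25.6, 6.4) rgb [218.0, 217.0, 194.0]
wrist cover 0.7 [410.0, 385.0] top 0.0325 (734.5, -289.4, 67.7, 22.7, 88.2) rgb [132.0, 95.0, 66.0]
wrist cover 0.61 [276.0, 204.0] top 0.0925 (534.2, -20.9, 119.5, 60.4, -87.0) rgb [175.0, 132.0, 79.0]
side board_1 0.85 [381.0, 236.0] top 0.0145 (797.0, -61.8, 120.7, 60.0, 65.5) rgb [218.0, 112.0, 55.0]
side board_1 0.72 [278.0, 245.0] top 0.0355 (529.8, -81.5, 50.2, 11.1, -7.9) rgb [121.0, 91.0, 64.0]
side board_1 0.71 [273.0, 233.0] top 0.0625 (509.4, -35.8, 122.3, 43.5, -63.9) rgb [113.0, 86.0, 62.0]
side board_1 0.61 [277.0, 248.0] top 0.0175 (530.8, -81.4, 48.8, 5.4, -0.4) rgb [108.0, 82.0, 59.0]
side board_1 0.42 [270.0, 228.0] top 0.0775 (509.8, -38.5, 118.0, 44.9, -61.8) rgb [107.0, 81.0, 58.0]
side board_1 0.18 [333.0, 255.0] top 0.0115 (663.3, -109.2, 194.1, 38.8, -89.2) rgb [197.0, 168.0, 141.0]
side cover 0.61 [271.0, 211.0] top 0.0955 (534.5, -30.0, 130.3, 59.4, -87.2) rgb [124.0, 92.0, 65.0]
scene knob cad [0.018 0.17  0.078] ang 1.177 121
side knob cad [0.021 0.159 0.077] ang 1.164 71
```

View pics/w17.png

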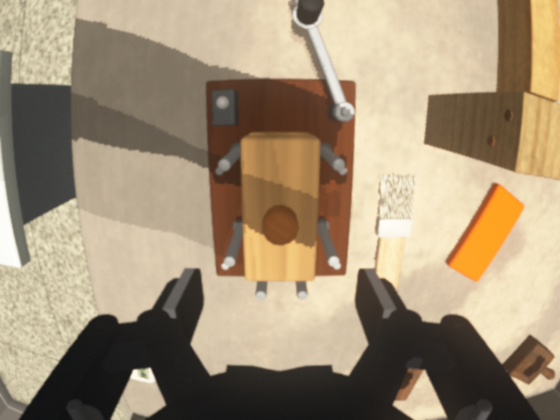

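View pics/d17.png

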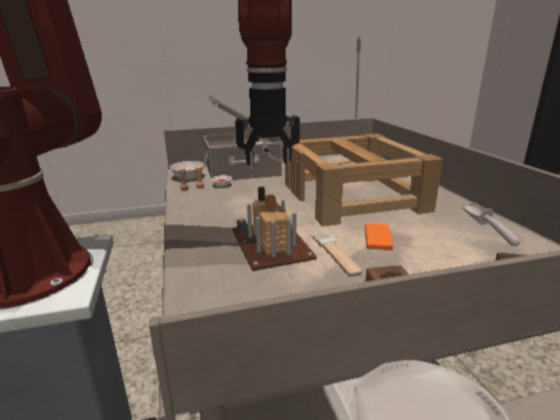

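The cover lies squarely on top, knob up, at (534.2, -20.9); its top face is at about 94 mm. The keeper is still at 1.17. I'll now push it shut from outside with closed fingers.

Run:
```python
from h import *
st(); go(.580,.161,.193,25.4);
```

```text
t 43.85 pos [ 0.5343 -0.0217  0.1917] yaw 3.03 tilt 0.11 F [-1.   0.2  0.3] w 0.0742
shift [5.53, -18.01, -0.11] turn [-0.1, 0.05, -22.37] rows>= 4
```

send_rows(commands=[[[5.5,-18,0],[0,0,-22.4]],[[5.5,-18,0],[0,0,-22.4]],[[5.5,-18,0],[0,0,-22.4]],[[5.5,-18,0],[0,0,-22.4]],[[5.5,-18,0],[0,0,-22.4]],[[5.5,-18,0],[0,0,-22.4]],[[5.5,-18,0],[0,0,-22.4]]], hand=0, force=60)

```text
t: 44.55
tool_pos: [0.5798, 0.1601, 0.1922]
tcp_rot: [[0.903, 0.429, -0.001], [0.429, -0.903, 0.001], [-0.0, -0.001, -1.0]]
contact_force: [0.2, -0.1, 0.3]
width: -0.0001
```

Run:
```python
from h import *
st(); go(.580,.161,.066,25.4); grab('wrist','w18')
```

```text
t 44.55 pos [0.5798 0.1601 0.1922] yaw 25.39 tilt 0.07 F [ 0.2 -0.1  0.3] w -0.0001
shift [0.06, -0.06, 12.62] turn [-0.07, 0.02, -0.01] rows>= 3
```

View pics/w18.png

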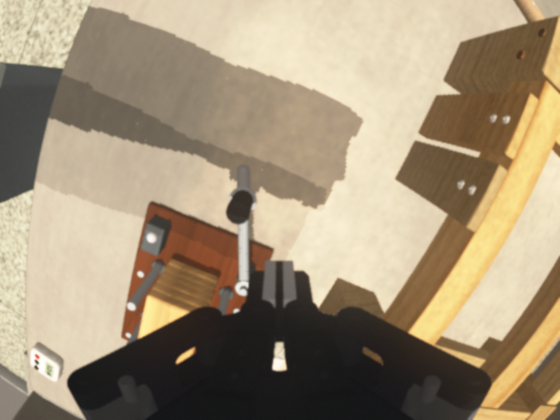

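send_rows(commands=[[[0,0,4],[0,0,0]],[[0,0,8],[0,0,0]],[[0,0,12],[0,0,0]],[[0,0,12.6],[0,0,0]],[[0,0,12.6],[0,0,0]]])

```text
t: 45.1
tool_pos: [0.5791, 0.1601, 0.066]
tcp_rot: [[0.904, 0.428, -0.002], [0.428, -0.904, 0.001], [-0.002, -0.002, -1.0]]
contact_force: [-0.0, 0.8, 0.2]
width: 0.0
```

```bash
cat > arc.py <<'E'
from h import *
import sys
def arc(bars,d,r=.092):
    s=robot.sense(); p=np.array(s['tool_pos']); R=np.array(s['tcp_rot']); yaw0=np.degrees(np.arctan2(R[1,0],R[0,0]))
    c,sn=np.cos(th),np.sin(th); H=O+.055*np.array([c,sn])+.080*np.array([-sn,c])
    b=np.degrees(th)+180-np.degrees(np.arctan2(p[1]-H[1],p[0]-H[0])); v=p[:2]-H
    for a in bars:
        t=np.radians(183)-a; e=np.array([np.cos(t),np.sin(t)]); n=np.array([np.sin(t),-np.cos(t)])
        q=H+r*e+d*n; yaw=np.degrees(np.arctan2(n[1],n[0]))
        sh=R.T@np.r_[q-p[:2],0]*100
        print(round(a,2),(sh[:2]).round(2).tolist(),'rz',round(-(yaw-yaw0),1))
E
python3 - <<'E'
from arc import *
st(); arc(np.r_[1.18,np.arange(1.1,.2,-.1),.2,.1,0],.0245)
E
```

```text
t 45.1 pos [0.5791 0.1601 0.066 ] yaw 25.36 tilt 0.15 F [-0.   0.8  0.2] w 0.0
1.18 [-1.25, -0.02] rz -0.0
1.1 [-2.0, -0.18] rz -4.6
1.0 [-2.94, -0.31] rz -10.3
0.9 [-3.89, -0.33] rz -16.1
0.8 [-4.84, -0.27] rz -21.8
0.7 [-5.78, -0.11] rz -27.5
0.6 [-6.7, 0.15] rz -33.3
0.5 [-7.58, 0.49] rz -39.0
0.4 [-8.43, 0.92] rz -44.7
0.3 [-9.23, 1.44] rz -50.5
0.2 [-9.98, 2.03] rz -56.2
0.1 [-10.66, 2.69] rz -61.9
0.0 [-11.28, 3.42] rz -67.6
```

send_rows(commands=[[[-1.25,0,0],[0,0,0]],[[-2.0,-0.2,0],[0,0,-4.6]],[[-2.9,-0.3,0],[0,0,-10.3]],[[-3.9,-0.3,0],[0,0,-16]],[[-4.85,-0.25,0],[0,0,-21.8]],[[-5.8,-0.1,0],[0,0,-27.5]],[[-6.7,0.15,0],[0,0,-33.3]],[[-7.6,0.5,0],[0,0,-39]],[[-8.4,0.9,0],[0,0,-44.7]],[[-9.2,1.45,0],[0,0,-50.5]],[[-9.2,1.45,0],[0,0,-50.5]]])

```text
t: 46.2
tool_pos: [0.5046, 0.1075, 0.0695]
tcp_rot: [[0.243, 0.97, 0.004], [0.97, -0.243, 0.001], [0.002, 0.003, -1.0]]
contact_force: [-0.2, 1.2, -0.6]
width: 0.0
```

Run:
```python
from arc import *
st(); keeper(); arc([.3,.25,.2,.15,.1,.05,0,-.03,-.06],.0245); grab('side','d19')
```

```text
t 46.2 pos [0.5046 0.1075 0.0695] yaw 75.94 tilt 0.22 F [-0.2  1.2 -0.6] w 0.0
scene knob cad [-0.033  0.115  0.082] ang 0.372 188
side knob cad [-0.032  0.104  0.087] ang 0.264 100
0.3 [-0.12, -0.25] rz -0.1
0.25 [-0.59, -0.36] rz -3.0
0.2 [-1.05, -0.45] rz -5.8
0.15 [-1.53, -0.51] rz -8.7
0.1 [-2.0, -0.55] rz -11.6
0.05 [-2.48, -0.57] rz -14.4
0 [-2.95, -0.56] rz -17.3
-0.03 [-3.24, -0.54] rz -19.0
-0.06 [-3.52, -0.52] rz -20.7
```

View pics/d19.png

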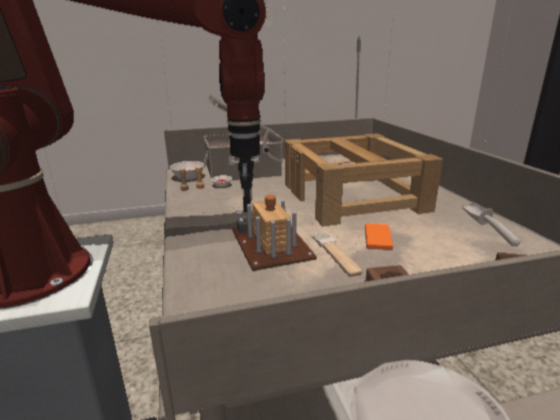

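The side view shows the fingers behind the knob, the keeper at about 0.3, and the pile untouched. Pushing on over the plunger.

send_rows(commands=[[[-0.5,-0.3,0],[0,0,-3]],[[-1.0,-0.45,0],[0,0,-6]],[[-1.5,-0.5,0],[0,0,-9]],[[-2.0,-0.55,0],[0,0,-11.6]],[[-2.3,-0.55,0],[0,0,-13]],[[-2.5,-0.55,0],[0,0,-14.4]],[[-2.5,-0.55,0],[0,0,-14.4]]])

```text
t: 47.05
tool_pos: [0.492, 0.0854, 0.0668]
tcp_rot: [[-0.005, 1.0, 0.0], [1.0, 0.005, 0.001], [0.001, 0.0, -1.0]]
contact_force: [-0.1, 0.7, -0.8]
width: 0.0
```

Run:
```python
from arc import *
st(); keeper(); arc([.1,.05,0,-.03,-.06],.0245)
```

```text
t 47.05 pos [0.492  0.0854 0.0668] yaw 90.3 tilt 0.05 F [-0.1  0.7 -0.8] w 0.0
scene knob cad [-0.043  0.095  0.084] ang 0.154 176
side knob cad [-0.041  0.082  0.088] ang 0.024 92
0.1 [0.47, 0.25] rz 3.0
0.05 [0.02, 0.12] rz 0.1
0 [-0.45, 0.0] rz -2.7
-0.03 [-0.73, -0.05] rz -4.5
-0.06 [-1.01, -0.1] rz -6.2
```

send_rows(commands=[[[-0.2,0,0],[0,0,-1]],[[-0.4,0,0],[0,0,-2.5]],[[-0.4,0,0],[0,0,-2.5]]])

```text
t: 47.45
tool_pos: [0.4917, 0.0812, 0.0663]
tcp_rot: [[-0.05, 0.999, -0.0], [0.999, 0.05, 0.001], [0.001, -0.0, -1.0]]
contact_force: [0.8, -0.1, -0.1]
width: 0.0002
```

send_rows(commands=[[[-0.2,0,0],[0,0,0]],[[-0.2,0,0],[0,0,0]]])

```text
t: 47.65
tool_pos: [0.4916, 0.0798, 0.0663]
tcp_rot: [[-0.049, 0.999, -0.001], [0.999, 0.049, 0.002], [0.002, -0.0, -1.0]]
contact_force: [0.2, 3.1, 0.4]
width: 0.0003
```

send_rows(commands=[[[-0.2,0,0],[0,0,0]],[[-0.2,0,0],[0,0,0]]])

```text
t: 47.85
tool_pos: [0.4916, 0.0794, 0.0663]
tcp_rot: [[-0.05, 0.999, -0.001], [0.999, 0.05, 0.006], [0.006, -0.0, -1.0]]
contact_force: [-0.5, 13.0, 2.0]
width: -0.0002
```

Run:
```python
from arc import *
st(); keeper(); arc([.1,.05,0,-.03,-.06],.0245)
```

```text
t 47.85 pos [0.4916 0.0794 0.0663] yaw 92.88 tilt 0.33 F [-0.5 13.   2. ] w -0.0002
scene knob cad [-0.043  0.089  0.084] ang 0.088 155
side knob cad [-0.042  0.08   0.089] ang -0.005 88
0.1 [1.06, 0.32] rz 5.6
0.05 [0.61, 0.17] rz 2.8
0 [0.15, 0.03] rz -0.1
-0.03 [-0.13, -0.03] rz -1.8
-0.06 [-0.41, -0.09] rz -3.5
```

The force rose to 13 N with no further motion, so the bar is against its stop. Backing off to check.

send_rows(commands=[[[1,0,0],[0,0,0]],[[3,0,0],[0,0,0]],[[4,0,-3],[0,0,0]],[[4,0,-8],[0,0,0]],[[4,0,-13],[0,0,0]],[[6,-10,-15],[0,0,0]],[[8,-16,-15],[0,0,0]],[[8,-16,-15],[0,0,0]],[[8,-16,-15],[0,0,0]]])

```text
t: 48.85
tool_pos: [0.3256, 0.1499, 0.2175]
tcp_rot: [[-0.05, 0.999, 0.001], [0.999, 0.05, 0.001], [0.001, 0.001, -1.0]]
contact_force: [0.3, 0.1, 0.4]
width: -0.0
```

```bash
python3 - <<'E'
from arc import *
st(); keeper(); held('scene');held('side'); grab('scene','s20');grab('side','d20');boards('wrist',pic='w20')
for n in ['scene','side']:
    p,d,c=grab(n); P,C=cloud(n,p,d,c); Q=tocad(P)
    k=(Q[:,0]>-.08)&(Q[:,0]<.06)&(Q[:,1]>.06)&(Q[:,1]<.12)&(Q[:,2]>.048)&(Q[:,2]<.055)
    print(n,k.sum(),np.polyfit(Q[k,0],Q[k,1],1) if k.sum()>10 else '')
    k=(Q[:,0]>-.06)&(Q[:,0]<-.015)&(Q[:,1]>.062)&(Q[:,1]<.12)&(Q[:,2]>.058)&(Q[:,2]<.095)
    print('knob',Q[k].min(0).round(3),Q[k].max(0).round(3))
E
python3 -c "
import cv2
a=cv2.imread('pics/s20.png')[150:280,200:380];b=cv2.imread('pics/d20.png')[170:300,190:370]
cv2.imwrite('pics/c20.png',cv2.hconcat([cv2.resize(a,None,fx=2.2,fy=2.2),cv2.resize(b,None,fx=2.2,fy=2.2)]))"
```

```text
t 48.85 pos [0.3256 0.1499 0.2175] yaw 92.87 tilt 0.08 F [0.3 0.1 0.4] w -0.0
scene knob cad [-0.041  0.085  0.078] ang 0.047 118
side knob cad [-0.042  0.074  0.085] ang -0.064 42
scene top 0.0947 (-3.7, -0.4, 121.0, 63.6, 87.3) x [-30.4  28. ] y [-58.5  59.5] 452
side top 0.1269 (-0.7, -2.8, 22.4, 19.3, -40.4) x [-11.5  10.6] y [-13.    8.6] 47
wrist board_1 0.87 [128.0, 331.0] top 0.0625 (513.6, -9.7, 112.7, 27.7, 70.7) rgb [114.0, 83.0, 50.0]
wrist board_1 0.68 [121.0, 334.0] top 0.0775 (512.7, -12.3, 110.3, 20.6, 75.4) rgb [112.0, 82.0, 50.0]
wrist board_1 0.6 [145.0, 312.0] top 0.0355 (503.6, -18.3, 93.9, 4.3, -86.9) rgb [123.0, 91.0, 55.0]
wrist board_1 0.58 [134.0, 328.0] top 0.0505 (515.3, -8.1, 114.4, 32.6, 66.4) rgb [119.0, 87.0, 52.0]
wrist board_1 0.52 [145.0, 307.0] top 0.0205 (503.4, -23.5, 117.7, 4.9, -88.1) rgb [107.0, 79.0, 48.0]
wrist cover 0.68 [100.0, 344.0] top 0.0925 (511.1, -58.2, 72.1, 31.8, -55.6) rgb [199.0, 159.0, 97.0]
scene 140 [-0.01113867  0.08145121]
knob [-0.048  0.07   0.059] [-0.027  0.091  0.092]
side 39 [-0.13564828  0.06911165]
knob [-0.046  0.068  0.058] [-0.028  0.089  0.093]
```

View pics/c20.png

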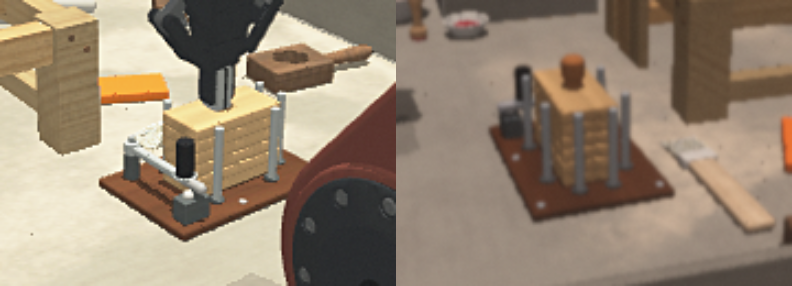

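View pics/w20.png

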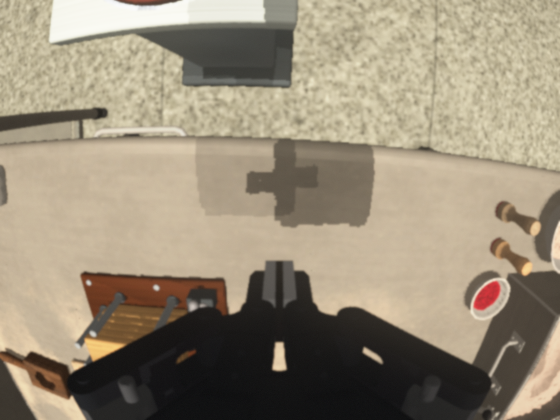

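Knob spans x -48..-27 and y 70..91 in the caddy frame, so it is centred at (-37, 80), the shut position. The fitted bar slope is about 0.01 rad. One last bystander check, then I hand in.

Run:
```python
from h import *
for n in ['scene','side']:
    p,d,c=grab(n)
    for q in ['timer','paddle_mould_1','pastry_brush']:
        for m in robot.masks_of(q,n)[:1]:
            P,u,v=pts(n,p,d,m['pixels'],c); T,zc=top(P); print(n,q,round(m['confidence'],2),round(zc,3),rect(T))
st(); print(robot.sign_off())
```

```text
scene timer 0.55 0.05 (524.2, 58.2, 122.6, 20.6, 2.0)
scene paddle_mould_1 0.96 0.032 (706.4, -292.2, 123.7, 78.3, 86.9)
scene pastry_brush 0.55 0.008 (668.9, -19.3, 47.0, 29.0, -35.0)
side timer 0.22 0.077 (509.6, -37.6, 116.4, 40.2, -63.4)
side paddle_mould_1 0.73 0.032 (713.1, -252.6, 74.9, 44.6, -5.7)
side pastry_brush 0.69 0.011 (666.4, -108.9, 192.0, 37.8, -85.8)
t 49.8 pos [0.3281 0.1493 0.2165] yaw 92.83 tilt 0.07 F [-0.1  0.8  0.1] w 0.0002
the job is handed in; nothing more can be done
None
```

I opened the keeper bar to about 1.18 rad and stacked all five plain boards in the bay. I then laid the cover on top, knob up, and pushed the keeper shut. The job was handed in at about 50 s; `sign_off` reports no verdict.

**Pile:** Each board and the cover measured within about 2 mm of the bay centre and about 1° of its direction right after release. At the end the top face was at about 95 mm, against 94 mm expected, and the pile looked flush in both fixed cameras.

**Keeper:** The knob's extents in both cameras put it at the shut position. A line fitted to the bar in the scene camera gave about 0.01 rad, and the final push met a firm stop at 13 N. Two checks disagreed:
- The median knob angle read +0.05 rad in the scene camera and -0.06 rad in the side camera. Each camera sees only one face of the knob.
- The bar fit in the side camera was unusable because it had few points.

**Bystanders:**
- **Brush and mould:** both were where they started in the side camera. The scene camera's readings were off because both were partly hidden.
- **Timer:** my last check did not confirm its position. It was hidden in the scene view, and the network reported other things in its place. I never touched it; it showed upright in the wrist view before the last two picks.

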